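Change the worn bearing at the bottom of a stub axle

ROBOT

A 7-joint arm with a two-finger parallel gripper is mounted at the origin on a cart in front of the work surface, level with it; the furniture and walls round the work are solid. World frame = base frame: x ahead of the robot, y to its left, z up, the work surface at z = 0. Lengths are in m, angles in rad, forces in N, time in s.
With the tool pointing down it reaches from about 0.425 to 0.875 m from the base axis. Payload 4.7 kg.
Tool frame: the origin (TCP) lies on the centre line of the jaws, within the pads' length; the fingertips stand 17 mm ahead of it and the grasp point (between the pads) lies 2 mm behind it; z points along the fingers, y is the line along which they close (so a half turn about z gives the same grasp; the last joint's range is limited). The gripper opens to 87 mm and grips with 3 to 60 N. Pads are 19 mm wide; open, the fingers measure 117 mm over their backs; the gripper's body (75 mm by 190 mm) begins 51 mm behind the grasp point.
Start: joints at [-1.322, 0.321, -0.07, 1.45, 0.023, 1.371, -0.057], TCP at [0.151, 0.632, 0.24] pointing down, gripper open.
Joint ranges: [-2.86, 2.86], [-0.3, 2.09], [-1.38, 1.24], [0.06, 2.45], [-1.56, 4.7], [0.09, 2.05], [-2.69, 2.69]. Speed limits (rad/s): [2.57, 2.57, 3.14, 3.14, 3.14, 3.14, 3.14].

INTERFACE

Orientations are given as [roll, pitch, yaw] about the fixed x, y, z axes, in that order (R = Rz(yaw) Ry(pitch) Rx(roll)).
In Python, from station import r gives the robot as it stands.
- The arm moves only by the tool step_arm, never from a script. Its argument "rows" is a list of rows, each an object of numbers: "claw": the opening, from 0 (shut) to 1 (fully open); "x", "y", "z": the shift along the tool's x, y, z in cm; "rx", "ry", "rz": the turn, a rotation vector about the tool's x, y, z in rad. In form: [{"claw": .., "x": .., "y": .., "z": .., "rx": .., "ry": .., "rz": ..}, ...]. A call has 1 to 5 rows; each row shifts and turns the commanded pose from where the row before left it, along the tool's axes as they then stand; what a row does not reach is not made up. A row lasts 1/8 s, in which the tool goes at most 62.5 mm and 10.7 degrees, less where a joint would pass 70% of its speed; a pose out of reach is approached as far as the arm can. A call with a gripper value outside its range is refused whole. The fingers move at their own pace and stop on an object; "force" is the grip in N (left out, the last holds). Time passes only in rows, so rows that do not move let the fingers close. It gives the time, the measured TCP pose, the force, the opening and the grip force at its end, in the units of the state.
- r.observe(): the state, without advancing time (a new reading comes with each control period).
- r.capture(name): name is "scene" or "side" or "wrist"; returns a dict with "img" (384x512x3 uint8, red, green, blue), "fx", "fy", "cx", "cy" (pixels), "pose" (4x4, takes a point from camera to world coordinates); the wrist camera has in their place "hand_eye" (4x4, takes a point from camera to tool coordinates, whose origin is the TCP and whose axes are the flange's). Camera axes: x right, y down, z forward; pixel columns grow to the right and rows downward; lengths in m; the calibration is good to about 2 mm. A picture is of the moment at which its call begins: read the wrist's pose just before it. There is no depth.
- r.sign_off(): hands the job in; it is judged then, once.
The state is a dict: "t": time; "q": joint angles; "dq": joint speeds; "tau": joint torques, N m; "position": TCP position; "tool_rot": TCP orientation; "force": force on the tool from outside, world axes, zero at the start; "ft_torque": the same for the moment, N m; "opening": finger opening in m; "grip_force": force on a finger pad.
Only numpy, scipy, OpenCV 4.12 (cv2) and the standard library are available. Lean on these libraries where they do the work, as an engineer would, in place of code of your own. Each camera call takes 0.05 s, during which the arm holds its last target. There are 200 camera calls.

TASK

The rusty bearing at the bottom of the stub axle is worn out: take the black collar and then the blue spacer off the axle and lay them side by side, flat, in the grey parts tray, then put the rusty bearing in the red scrap bin. With both parts waiting in the tray, slide the bright new bearing onto the axle, then the spacer, then the collar, each fully home on the one below. Leave the tape, the cup and the cutters where they lie.

Things in the scene. Friction and masses are not known exactly. Their poses are not given: they have to be found in the camera images.
- stub_axle: Fixed upright steel axle on a grey plate 116 x 94 x 10 mm (long side along its x), bolt heads 2.4 mm proud. Origin: centre of the plate's underside; z along the axle. Shoulder (37 mm wide), its top at z = 26 mm, is the seat of the lowest part. Axle above: 22 mm across up to z = 68, tapering to 12 mm at its tip, z = 80. Turned up to 0.25 rad.
- collar: Black steel collar with a small brass screw in its side: ring 34 mm outside, 25 mm bore, 18 mm high, 0.06 kg. Origin: centre of its underside, z along its bore. Starts as the top part on the axle (its underside 58 mm above the axle's origin) and belongs there again at the end.
- spacer: Blue aluminium spacer: ring 44 mm outside, 25 mm bore, 16 mm high, 0.07 kg. Origin: centre of its underside, z along its bore. Starts as the middle part on the axle (underside 42 mm above the axle's origin) and belongs there again at the end.
- worn_bearing: Worn ball bearing, rusty brown: ring 62 mm outside, 25 mm bore, 16 mm high, 0.2 kg. Origin: centre of its underside, z along its bore. Starts as the lowest part on the axle (underside on the seat, 26 mm above the axle's origin); its rim shows round the spacer.
- new_bearing: New ball bearing, bright steel with a black seal: same size as the worn one (62 mm outside, 25 mm bore, 16 mm high, 0.2 kg). Origin: centre of its underside, z along its bore. Starts lying flat on the plywood board, whose top is 18 mm above the table; axle, tray and bin stand on it too.
- parts_tray: Fixed grey parts tray with a black rubber lining, 104 x 168 mm (long side along its y), rim 14 mm high and about 4 mm wide. Origin: centre of its underside; its inner floor is 5 mm above that. Turned up to 0.25 rad. Empty at the start.
- scrap_bin: Fixed red plastic scrap bin, open on top, 138 x 118 mm (long side along its x), 34 mm high, walls 3 mm. Origin: centre of its underside; its inner floor is 3 mm above that. Turned up to 0.25 rad. Empty at the start.
- tape_roll: Roll of cream masking tape lying flat, 104 mm across, 24 mm high. Bystander.
- cup: Grey mixing cup, 68 mm across, 62 mm high. Bystander.
- cutters: Side cutters with black grips lying flat, about 137 x 53 x 12 mm. Bystander.
There are look-alikes about, which are no part of the job. Leave any turquoise look-alike of the new_bearing alone. Leave any yellow look-alike of the worn_bearing alone.

How it is judged:
On the way, in this order (a step that is already met when the one before it is completed fails the run):
1. the collar lies flat in the parts tray, released and at rest (x of collar in the frame of parts_tray between -0.034 and 0.034 m and y of collar in the frame of parts_tray between -0.066 and 0.066 m and z of collar in the frame of parts_tray between 0.001 and 0.01 m and linear speed of collar below 0.02 m/s and angular speed of collar below 0.3 rad/s and contact force between the fingers and collar below 0.3 N), for 0.2 s.
2. the spacer lies flat beside it in the parts tray, released and at rest (all of step 1 and x of spacer in the frame of parts_tray between -0.029 and 0.029 m and y of spacer in the frame of parts_tray between -0.061 and 0.061 m and z of spacer in the frame of parts_tray between 0.001 and 0.01 m and linear speed of spacer below 0.02 m/s and angular speed of spacer below 0.3 rad/s and contact force between the fingers and spacer below 0.3 N), for 0.2 s.
3. the rusty bearing lies in the scrap bin, released, while collar and spacer wait in the tray (all of step 2 and x of worn_bearing in the frame of scrap_bin between -0.05 and 0.05 m and y of worn_bearing in the frame of scrap_bin between -0.04 and 0.04 m and z of worn_bearing in the frame of scrap_bin between -0.001 and 0.022 m and linear speed of worn_bearing below 0.02 m/s and angular speed of worn_bearing below 0.3 rad/s and contact force between the fingers and worn_bearing below 0.3 N), for 0.2 s.
4. the new bearing is fully home on the axle's seat, while collar and spacer wait in the tray (all of step 2 and horizontal distance between new_bearing and stub_axle below 0.005 m and angle between new_bearing's own z axis and vertical below 0.08 rad and z of new_bearing in the frame of stub_axle between 0.023 and 0.029 m and linear speed of new_bearing below 0.02 m/s and angular speed of new_bearing below 0.3 rad/s), for 0.2 s.
5. the spacer is fully home on the new bearing (horizontal distance between each of new_bearing, spacer and stub_axle below 0.005 m and angle between each of new_bearing, spacer's own z axis and vertical below 0.08 rad and z of new_bearing in the frame of stub_axle between 0.023 and 0.029 m and linear speed of each of new_bearing, spacer below 0.02 m/s and angular speed of each of new_bearing, spacer below 0.3 rad/s and z of spacer in the frame of stub_axle between 0.039 and 0.045 m), for 0.2 s.
At the end, for the whole second after the job is handed in: New bearing, spacer and collar sit on the axle in that order from below, each within 3 mm of its seated height, within 5 mm of the axle's line and level within 0.08 rad; the rusty bearing lies on the floor of the scrap bin; all at rest and released (all of step 5 and horizontal distance between collar and stub_axle below 0.005 m and angle between collar's own z axis and vertical below 0.08 rad and z of collar in the frame of stub_axle between 0.055 and 0.061 m and linear speed of each of collar, worn_bearing below 0.02 m/s and angular speed of each of collar, worn_bearing below 0.3 rad/s and x of worn_bearing in the frame of scrap_bin between -0.05 and 0.05 m and y of worn_bearing in the frame of scrap_bin between -0.04 and 0.04 m and z of worn_bearing in the frame of scrap_bin between -0.001 and 0.022 m and contact force between the fingers and worn_bearing below 0.3 N); the robot touches nothing.
It fails at once if the tape, the cup or the cutters moved more than 25 mm (distance of any of tape_roll, cup, cutters from where it was at the start of the episode above 0.025 m).
It also fails if it takes over 152 s, if anything falls off the work surface, if the arm or the gripper's body presses on something with over 40 N, if the wrist force passes 120 N, or if a joint passes its speed limit or range.

## Working session

There is one attempt and no reset: what is moved stays moved. The work goes in short steps, Python scripts to look and compute and a tool call to move; the robot and the scene stay as the last step left them, time stands still between calls to the robot, and variables do not carry over. Pictures are saved under pics/ and viewed, at most 14 in all, crops included, and the job is handed in when it is done.

Besides the shell and the picture viewer there is one more tool, called after "Call:" as name(argument=value, ...), one argument or row to a line, values as JSON. step_arm: Moves the arm, as the interface text tells. Its arguments: {"type":"object","properties":{"rows":{"type":"array","items":{"type":"object","properties":{"claw":{"type":"number"},"x":{"type":"number"},"y":{"type":"number"},"z":{"type":"number"},"rx":{"type":"number"},"ry":{"type":"number"},"rz":{"type":"number"}}}},"force":{"type":"number"}},"required":["rows"]}

```bash
mkdir -p pics; ls; python3 - <<'E'
from station import r
import cv2
s=r.observe();print(s['position'],s['tool_rot'],s['opening'],s['t'])
for n in("scene","side"):
    c=r.capture(n);cv2.imwrite(f"pics/{n}0.png",c["img"][:,:,::-1]);print(n,c["fx"],c["cx"],c["cy"],c["pose"])
c=r.capture("wrist");cv2.imwrite("pics/wrist0.png",c["img"][:,:,::-1]);print(c["fx"],c["hand_eye"])
E
```

```text
pics
[0.15116171 0.63162388 0.23845063] [-3.13962957e+00  8.37354202e-05  2.90677431e+00] 0.08691753350900351 0.0
scene 470.75577622494853 251.71050546144173 196.09890523423132 [[ 0.77509038 -0.40036065  0.48882129 -0.16772963]
 [-0.63154904 -0.46699743  0.61891778 -1.01086994]
 [-0.01951203 -0.78843183 -0.6148126   1.07017297]
 [ 0.          0.          0.          1.        ]]
side 479.27599162866295 251.55512331261502 189.20658844625794 [[ 0.96606467 -0.14426394  0.2142591   0.29475671]
 [-0.25823869 -0.52131425  0.81335369 -1.2514678 ]
 [-0.00564128 -0.84108226 -0.54087781  0.88140155]
 [ 0.          0.          0.          1.        ]]
273.24514950935634 [[-4.67235700e-04 -9.58389839e-01 -2.85462254e-01  7.76469848e-02]
 [ 9.99999786e-01 -3.17137519e-04 -5.72034384e-04 -9.60143676e-04]
 [ 4.57701150e-04 -2.85462460e-01  9.58389782e-01 -1.46060556e-01]
 [ 0.00000000e+00  0.00000000e+00  0.00000000e+00  1.00000000e+00]]
```

View pics/scene0.png

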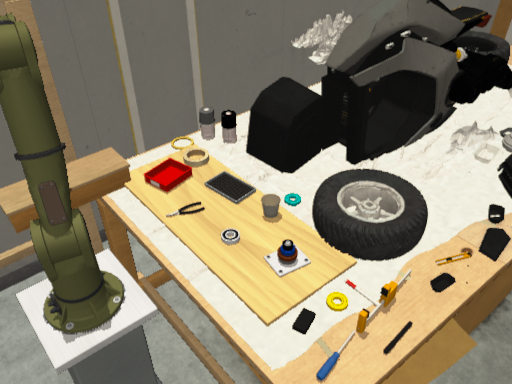

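View pics/side0.png

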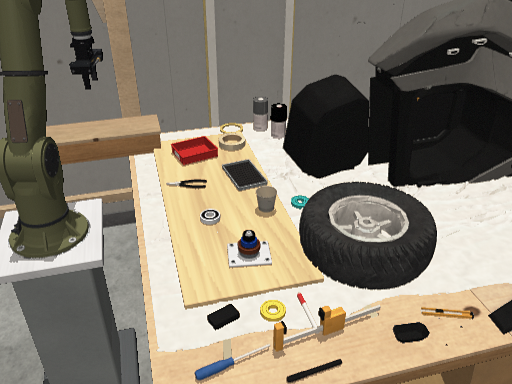

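The pictures show the axle stack at scene (288,250)/side (248,245), the new bearing at (231,236)/(210,216), the tray at (230,187)/(244,175), and the bin at (168,175)/(194,150). I'll get first estimates and enlarge the work area.

```bash
cat > h.py <<'E'
import numpy as np,cv2
from scipy.spatial.transform import Rotation as R
from station import r
def cap(n):
    s=r.observe();c=r.capture(n)
    if n=="wrist":
        T=np.eye(4);T[:3,:3]=R.from_euler('xyz',s['tool_rot']).as_matrix();T[:3,3]=s['position'];c["pose"]=T@c["hand_eye"]
    c["hsv"]=cv2.cvtColor(c["img"],cv2.COLOR_RGB2HSV);return c
def on(c,uv,z):
    uv=np.atleast_2d(np.float64(uv));d=np.c_[(uv[:,0]-c["cx"])/c["fx"],(uv[:,1]-c["cy"])/c["fy"],np.ones(len(uv))]@c["pose"][:3,:3].T
    o=c["pose"][:3,3];return o+d*((z-o[2])/d[:,2])[:,None]
def proj(c,P):
    T=np.linalg.inv(c["pose"]);p=np.atleast_2d(P)@T[:3,:3].T+T[:3,3];return np.c_[c["fx"]*p[:,0]/p[:,2]+c["cx"],c["fy"]*p[:,1]/p[:,2]+c["cy"]]
def blobs(m,amin=30):
    k,_=cv2.findContours(m.astype(np.uint8),cv2.RETR_EXTERNAL,cv2.CHAIN_APPROX_NONE)
    return sorted([x[:,0] for x in k if cv2.contourArea(x)>amin],key=lambda x:-cv2.contourArea(x))
def save(name,img,box=None,k=1):
    if box: img=img[box[1]:box[3],box[0]:box[2]]
    cv2.imwrite("pics/"+name,cv2.resize(img,None,fx=k,fy=k,interpolation=cv2.INTER_CUBIC)[:,:,::-1])
E
python3 - <<'E'
from h import *
A=cap("scene");B=cap("side")
for n,a,b,z in (("collar top",(288,243),(248,231),.094),("new",(231,236),(210,216),.034),("tray",(230,187),(244,175),.03),("bin",(168,173),(194,149),.04),("cup",(271,198),(267,190),.08),("cut",(185,210),(190,184),.02)):
    print(n,on(A,a,z).round(3),on(B,b,z).round(3))
save("sc1.png",A["img"],(120,140,320,290),4)
E
```

```text
collar top [[ 0.547 -0.275  0.094]] [[ 0.544 -0.265  0.094]]
new [[ 0.473 -0.087  0.034]] [[ 0.471 -0.088  0.034]]
tray [[0.633 0.131 0.03 ]] [[0.63  0.123 0.03 ]]
bin [[0.499 0.346 0.04 ]] [[0.492 0.34  0.04 ]]
cup [[ 0.663 -0.065  0.08 ]] [[ 0.657 -0.063  0.08 ]]
cut [[0.439 0.137 0.02 ]] [[0.444 0.131 0.02 ]]
```

View pics/sc1.png

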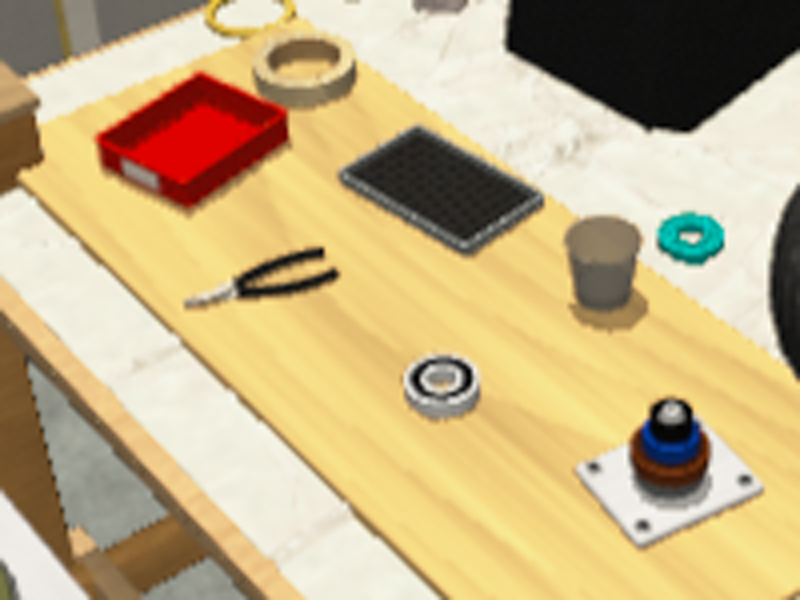

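Everything in the crop stands clear. I'll measure the tray and bin orientation and the positions from both views by colour masks.

```bash
python3 - <<'E'
from h import *
boxes={"scene":{"tray":(200,165,262,208),"bin":(140,155,198,195),"blue":(270,230,310,270),"new":(218,224,245,248)},"side":{"tray":(215,150,275,195),"bin":(165,130,222,168),"blue":(230,222,268,262),"new":(195,203,225,228)}}
for n in("scene","side"):
    c=cap(n);h=c["hsv"].astype(int);H,S,V=h[...,0],h[...,1],h[...,2]
    M={"tray":(V<90),"bin":((H<8)|(H>172))&(S>150)&(V>60),"blue":(H>105)&(H<130)&(S>120),"new":(S<70)}
    for k,b in boxes[n].items():
        m=np.zeros(V.shape,bool);m[b[1]:b[3],b[0]:b[2]]=M[k][b[1]:b[3],b[0]:b[2]]
        bl=blobs(m)
        if not bl: print(n,k,"none");continue
        z={"tray":.023,"bin":.052,"blue":.076,"new":.028}[k]
        P=on(c,bl[0],z)[:,:2]
        rc=cv2.minAreaRect((P*1000).astype(np.float32));print(n,k,len(bl[0]),[np.round(x,1) for x in rc])
        if k in("tray",):print(cv2.boxPoints(rc).round(0).tolist())
E
```

```text
scene tray 93 [array([643.7, 148.8]), array([ 95.7, 159.2]), np.float64(7.5)]
[[586.0, 222.0], [607.0, 64.0], [702.0, 76.0], [681.0, 234.0]]
scene bin 114 [array([490.7, 325.9]), array([165.6, 151. ]), np.float64(13.6)]
scene blue 40 [array([ 536.3, -282.4]), array([41. , 42.6]), np.float64(42.2)]
scene new 50 [array([475.6, -76.8]), array([72.8, 59. ]), np.float64(52.0)]
side tray 116 [array([631.4, 149.4]), array([107.8, 160.5]), np.float64(7.2)]
[[568.0, 222.0], [588.0, 63.0], [695.0, 77.0], [675.0, 236.0]]
side bin 120 [array([489.8, 315.2]), array([156.2, 174.8]), np.float64(12.8)]
side blue 46 [array([ 539.6, -285.9]), array([46.2, 40.2]), np.float64(74.6)]
side new 53 [array([471.1, -78.3]), array([83.6, 58. ]), np.float64(78.3)]
```

Tray is yawed about 7.4° and bin about 13°. I'll turn the tool to match the tray (tool y along tray x, yaw ≈1.70) and keep that yaw throughout, then move between bin and tray.

Call:
step_arm(
  rows=[
    {"rz":0.15},
    {"rz":0.15},
    {"rz":0.15},
    {"rz":0.15},
    {"rz":0.15},
  ],
)

```text
invalid input at $.rows[0]: expected keys claw, x, y, z, rx, ry, rz
```

Call:
step_arm(
  rows=[
    {"rz":0.15},
    {"rz":0.15},
    {"rz":0.15},
    {"x":-4,"y":2.9},
    {"x":-4,"y":2.9},
  ],
)

```text
invalid input at $.rows[0]: expected keys claw, x, y, z, rx, ry, rz
```

Call:
step_arm(
  rows=[
    {"x":-4,"y":2.9},
    {"x":-4,"y":2.9},
    {"x":-4,"y":2.9},
    {"x":-4,"y":2.9},
    {"x":-4,"y":2.9},
  ],
)

```text
invalid input at $.rows[0]: expected keys claw, x, y, z, rx, ry, rz
```

Call:
step_arm(
  rows=[
    {"x":-4,"y":2.9},
    {"x":-4,"y":2.9},
    {"x":-4,"y":2.9},
    {"x":-4,"y":2.9},
    {"x":-4,"y":2.9},
  ],
)

```text
invalid input at $.rows[0]: expected keys claw, x, y, z, rx, ry, rz
```

Call:
step_arm(
  rows=[
    {},
    {},
  ],
)

```text
invalid input at $.rows[0]: expected keys claw, x, y, z, rx, ry, rz
```

```bash
python3 - <<'E'
from h import *
c=cap("wrist");save("w1.png",c["img"],None,1.5);np.save("w1.npy",c,allow_pickle=True)
s=r.observe();print(s['position'],s['tool_rot'],s['q'],s['t'])
E
```

```text
[0.15119198 0.63210288 0.23941459] [-3.14136986e+00  5.45229488e-05  2.90689850e+00] [-1.3219468   0.32111956 -0.0701178   1.45068775  0.02260841  1.37079663
 -0.05688636] 0.4
```

View pics/w1.png

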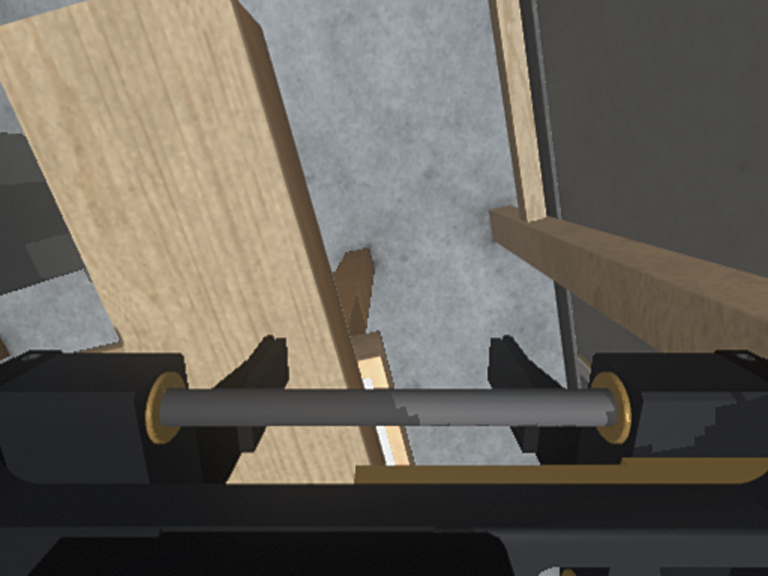

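All keys are needed in each row. The wrist picture shows the fingers at rows 340–450 of the enlarged view, so the free view lies towards tool +x (upward in the picture). Repeating the move in full form.

Call:
step_arm(
  rows=[
    {"claw":1,"x":0,"y":0,"z":0,"rx":0,"ry":0,"rz":0.15},
    {"claw":1,"x":0,"y":0,"z":0,"rx":0,"ry":0,"rz":0.15},
    {"claw":1,"x":0,"y":0,"z":0,"rx":0,"ry":0,"rz":0.15},
    {"claw":1,"x":0,"y":0,"z":0,"rx":0,"ry":0,"rz":0.15},
    {"claw":1,"x":0,"y":0,"z":0,"rx":0,"ry":0,"rz":0.15},
  ],
)

```text
t: 1.02
position: [0.1512, 0.6322, 0.2396]
tool_rot: [3.142, -0.0, 2.152]
force: [-0.5, 0.4, 0.1]
opening: 0.0874
grip_force: 0.0
```

Call:
step_arm(
  rows=[
    {"claw":1,"x":0,"y":0,"z":0,"rx":0,"ry":0,"rz":0.15},
    {"claw":1,"x":0,"y":0,"z":0,"rx":0,"ry":0,"rz":0.15},
    {"claw":1,"x":0,"y":0,"z":0,"rx":0,"ry":0,"rz":0.15},
    {"claw":1,"x":-4,"y":2.9,"z":0,"rx":0,"ry":0,"rz":0},
    {"claw":1,"x":-4,"y":2.9,"z":0,"rx":0,"ry":0,"rz":0},
  ],
)

```text
t: 1.65
position: [0.2199, 0.5601, 0.2394]
tool_rot: [3.141, 0.0, 1.709]
force: [1.2, 0.1, 0.8]
opening: 0.0872
grip_force: 0.0
```

Call:
step_arm(
  rows=[
    {"claw":1,"x":-4,"y":2.9,"z":0,"rx":0,"ry":0,"rz":0},
    {"claw":1,"x":-4,"y":2.9,"z":0,"rx":0,"ry":0,"rz":0},
    {"claw":1,"x":-4,"y":2.9,"z":0,"rx":0,"ry":0,"rz":0},
    {"claw":1,"x":-4,"y":2.9,"z":0,"rx":0,"ry":0,"rz":0},
    {"claw":1,"x":-4,"y":2.9,"z":0,"rx":0,"ry":0,"rz":0},
  ],
)

```text
t: 2.28
position: [0.3913, 0.3811, 0.2399]
tool_rot: [3.141, -0.001, 1.707]
force: [0.4, 0.8, 0.1]
opening: 0.087
grip_force: 0.0
```

Call:
step_arm(
  rows=[
    {"claw":1,"x":-4,"y":2.9,"z":0,"rx":0,"ry":0,"rz":0},
    {"claw":1,"x":-4,"y":2.9,"z":0,"rx":0,"ry":0,"rz":0},
    {"claw":1,"x":-4,"y":2.9,"z":0,"rx":0,"ry":0,"rz":0},
    {"claw":1,"x":-4,"y":2.9,"z":0,"rx":0,"ry":0,"rz":0},
    {"claw":1,"x":-4,"y":2.9,"z":0,"rx":0,"ry":0,"rz":0},
  ],
)

```text
t: 2.9
position: [0.5621, 0.2028, 0.2399]
tool_rot: [3.141, -0.001, 1.707]
force: [0.1, 1.0, 0.5]
opening: 0.087
grip_force: 0.0
```

```bash
python3 - <<'E'
from h import *
s=r.observe();print(s['position'],s['tool_rot'],s['q'],s['t'])
E
```

```text
[0.56209187 0.20277968 0.23988519] [ 3.14090518e+00 -5.82513622e-04  1.70722458e+00] [-0.80693874  0.21906285  0.48794212  1.60513067 -0.10523137  1.34272027
 -0.16872062] 2.9
```

```bash
python3 - <<'E'
from h import *
c=cap("wrist");np.save("wbin.npy",c,allow_pickle=True);save("w2.png",c["img"])
E
```

Call:
step_arm(
  rows=[
    {"claw":1,"x":-4.2,"y":0.9,"z":0,"rx":0,"ry":0,"rz":0},
    {"claw":1,"x":-4.2,"y":0.9,"z":0,"rx":0,"ry":0,"rz":0},
    {"claw":1,"x":-4.2,"y":0.9,"z":0,"rx":0,"ry":0,"rz":0},
    {"claw":1,"x":-4.2,"y":0.9,"z":0,"rx":0,"ry":0,"rz":0},
    {"claw":1,"x":0,"y":0,"z":0,"rx":0,"ry":0,"rz":0},
  ],
)

```text
t: 3.58
position: [0.6202, 0.0369, 0.2399]
tool_rot: [3.141, 0.003, 1.699]
force: [0.0, -1.0, 0.2]
opening: 0.087
grip_force: 0.0
```

```bash
python3 - <<'E'
from h import *
c=cap("wrist");np.save("wtray.npy",c,allow_pickle=True);b=np.load("wbin.npy",allow_pickle=True).item()
save("w3.png",np.hstack([b["img"][:,:],c["img"]]),None,.78)
E
```

```text
(no output)
```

View pics/w3.png

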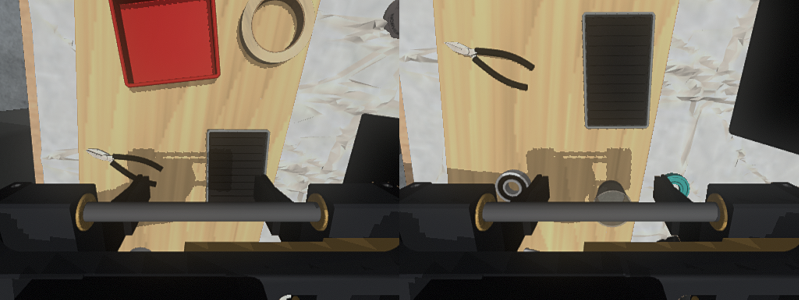

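Left view: bin at about (165,40) with the tape beside it; right view: tray at (619,70), new bearing at (512,186), cup at (612,200). Measuring both.

```bash
python3 - <<'E'
from h import *
L=lambda f:np.load(f,allow_pickle=True).item()
def rect(P):
    rc=cv2.minAreaRect((P*1000).astype(np.float32));return [np.round(x,1) for x in rc]
c=L("wtray.npy");V=c["hsv"][...,2].copy();V[:10]=255;V[170:]=255;V[:,:230]=255;V[:,330:]=255
b=blobs(V<95)[0];print("tray",rect(on(c,b,.023)[:,:2]),b.min(0),b.max(0))
m=np.zeros((384,512),np.uint8);cv2.drawContours(m,[b],-1,1,-1)
c=L("wbin.npy");h=c["hsv"].astype(int);red=((h[...,0]<8)|(h[...,0]>172))&(h[...,1]>150)
v=h[...,2][red];print(np.percentile(v,[5,20,40,60,80,95]))
b=blobs(red)[0];print("all",rect(on(c,b,.052)[:,:2]),b.min(0),b.max(0))
b=blobs(red&(h[...,2]>np.percentile(v,60)-18))[0];print("floor",rect(on(c,b,.021)[:,:2]),b.min(0),b.max(0))
E
```

```text
tray [array([634.4, 138.6]), array([102.3, 167.3]), np.float64(7.5)] [238  18] [324 161]
[ 76. 153. 174. 176. 178. 179.]
all [array([494.7, 337. ]), array([142.6, 113.6]), np.float64(13.6)] [139   0] [281 111]
floor [array([489.1, 343.2]), array([153.8, 122.2]), np.float64(13.6)] [140   0] [281 110]
```

Call:
step_arm(
  rows=[
    {"claw":1,"x":-4.8,"y":-1.5,"z":0,"rx":0,"ry":0,"rz":0},
    {"claw":1,"x":-4.8,"y":-1.5,"z":0,"rx":0,"ry":0,"rz":0},
    {"claw":1,"x":-4.8,"y":-1.5,"z":0,"rx":0,"ry":0,"rz":0},
    {"claw":1,"x":-4.8,"y":-1.5,"z":0,"rx":0,"ry":0,"rz":0},
    {"claw":1,"x":-4.8,"y":-1.5,"z":0,"rx":0,"ry":0,"rz":0},
  ],
)

```text
t: 4.25
position: [0.5781, -0.2048, 0.2396]
tool_rot: [3.141, -0.001, 1.71]
force: [-0.4, -0.6, 0.7]
opening: 0.0873
grip_force: 0.0
```

Call:
step_arm(
  rows=[
    {"claw":1,"x":-4.8,"y":-1.5,"z":0,"rx":0,"ry":0,"rz":0},
    {"claw":1,"x":-4.8,"y":-1.5,"z":0,"rx":0,"ry":0,"rz":0},
    {"claw":1,"x":-4.8,"y":-1.0,"z":0,"rx":0,"ry":0,"rz":0},
    {"claw":1,"x":0,"y":0,"z":0,"rx":0,"ry":0,"rz":0},
  ],
)

```text
t: 4.75
position: [0.5559, -0.3574, 0.2394]
tool_rot: [-3.14, 0.002, 1.701]
force: [-0.4, -0.0, -0.8]
opening: 0.0871
grip_force: 0.0
```

```bash
python3 - <<'E'
from h import *
c=cap("wrist");np.save("wax.npy",c,allow_pickle=True);save("w4.png",c["img"],(100,0,412,260),2.5)
E
```

```text
(no output)
```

View pics/w4.png

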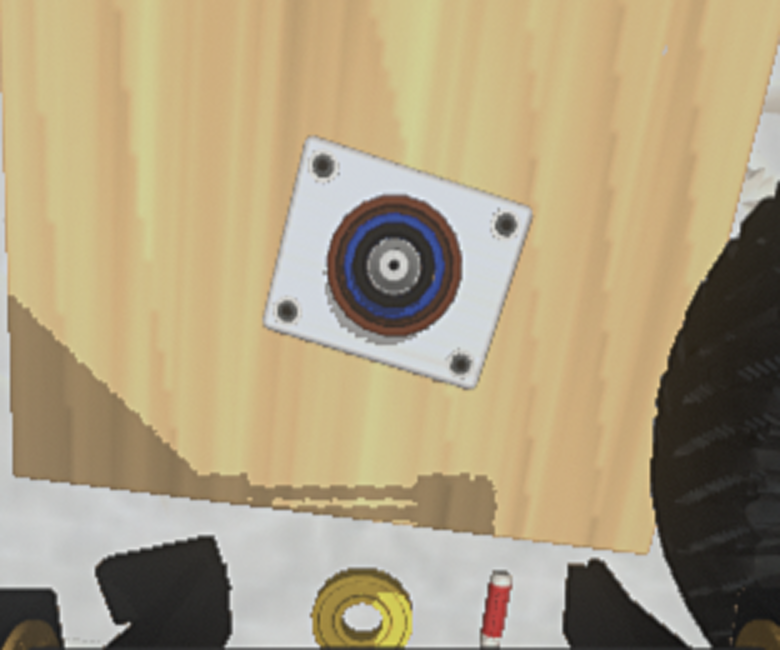

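The axle is seen from above at crop (394,265), i.e. image px about (257.6,106), with clean rings.

```bash
python3 - <<'E'
from h import *
c=np.load("wax.npy",allow_pickle=True).item();h=c["hsv"].astype(int);H,S,V=[h[...,i] for i in range(3)]
box=np.zeros(V.shape,bool);box[70:140,225:295]=1
print("cam",c["pose"][:3,3]);print("tip",on(c,(257.6,106),.098))
def ell(m,z,n):
    b=blobs(m&box)
    if not b: return print(n,"none")
    e=cv2.fitEllipse(b[0]);P=on(c,b[0],z)[:,:2].astype(np.float32);(x,y),rr=cv2.minEnclosingCircle(P);print(n,np.round(e[0],1),"circ",round(x,4),round(y,4),round(rr,4),"ell",on(c,e[0],z).round(4))
ell((H>105)&(H<130)&(S>120),.076,"blue")
ell(((H<14)|(H>172))&(S>90),.060,"rust")
ell((S>60)&(V<200),.060,"rust+")
b=blobs((S<25)&(V>185)&(np.add.outer(np.arange(384),0*np.arange(512))<170)&(np.add.outer(0*np.arange(384),np.arange(512))>200)&(np.add.outer(0*np.arange(384),np.arange(512))<320))[0]
rc=cv2.minAreaRect((on(c,b,.028)[:,:2]*1000).astype(np.float32));print("plate",rc)
for n,uv in(("scene",(288,240)),("side",(248,229))):
    d=cap(n);print(n,proj(d,[on(c,(257.6,106),.098)[0]]).round(1)); np.save(n+".npy",d,allow_pickle=True)
A=[np.load(n+".npy",allow_pickle=True).item() for n in("scene","side")]
save("tips.png",np.hstack([A[0]["img"][225:275,258:318],A[1]["img"][215:265,218:278]]),None,6)
E
```

```text
cam [ 0.54628763 -0.28053218  0.38529765]
tip [[ 0.54439207 -0.27426514  0.098     ]]
blue [257.1 105.9] circ 0.5438 -0.2741 0.0215 ell [[ 0.5437 -0.2738  0.076 ]]
rust [257.1 105.9] circ 0.5438 -0.2742 0.0301 ell [[ 0.5436 -0.2734  0.06  ]]
rust+ [257.1 106. ] circ 0.5437 -0.2744 0.0303 ell [[ 0.5436 -0.2735  0.06  ]]
plate ((543.85986328125, -273.4712829589844), (90.5038070678711, 112.74046325683594), 80.82698822021484)
scene [[287.2 242.2]]
side [[249. 232.]]
```

View pics/tips.png

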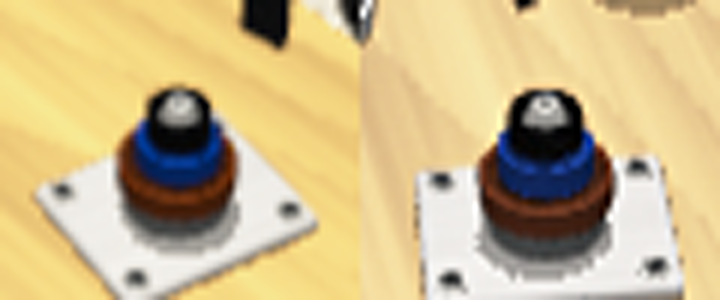

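The side views confirm the wrist result (tip at (288,242) and (249,232), as predicted). Axle at (0.5438, −0.274). Going for the collar.

Call:
step_arm(
  rows=[
    {"claw":1,"x":4.2,"y":-0.1,"z":0,"rx":0,"ry":0,"rz":0},
    {"claw":1,"x":4.2,"y":0,"z":0,"rx":0,"ry":0,"rz":0},
    {"claw":1,"x":0,"y":0,"z":4,"rx":0,"ry":0,"rz":0},
    {"claw":1,"x":0,"y":0,"z":4,"rx":0,"ry":0,"rz":0},
    {"claw":1,"x":0,"y":0,"z":4,"rx":0,"ry":0,"rz":0},
  ],
)

```text
t: 5.52
position: [0.5468, -0.2671, 0.1187]
tool_rot: [3.14, -0.002, 1.712]
force: [0.5, 0.3, 0.1]
opening: 0.087
grip_force: 0.0
```

Call:
step_arm(
  rows=[
    {"claw":1,"x":0,"y":0,"z":1.2,"rx":0,"ry":0,"rz":0},
    {"claw":1,"x":0,"y":0,"z":0.9,"rx":0,"ry":0,"rz":0},
    {"claw":1,"x":0,"y":0,"z":0.2,"rx":0,"ry":0,"rz":0},
    {"claw":1,"x":0,"y":0,"z":0,"rx":0,"ry":0,"rz":0},
  ],
)

```text
t: 6.02
position: [0.5461, -0.271, 0.0977]
tool_rot: [3.14, 0.001, 1.707]
force: [0.4, -0.2, 0.0]
opening: 0.087
grip_force: 0.0
```

```bash
python3 - <<'E'
from h import *
s=r.observe();print(s['position'],s['tool_rot'],s['force'])
d=cap("side");save("s2.png",d["img"],(210,170,290,270),6)
E
```

```text
[ 0.54607256 -0.27101531  0.09768038] [3.13978584e+00 6.66314040e-04 1.70691026e+00] [ 0.41274478 -0.16453256  0.0348915 ]
```

View pics/s2.png

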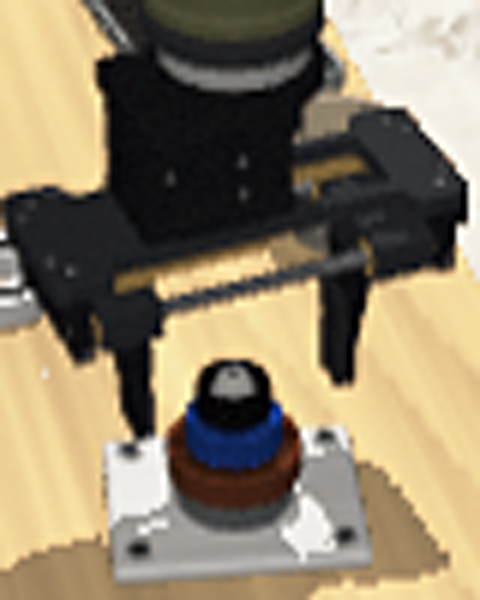

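The gripper straddles the stack, a few mm off. Correcting and closing.

Call:
step_arm(
  rows=[
    {"claw":1,"x":-0.3,"y":-0.3,"z":0.2,"rx":0,"ry":0,"rz":0},
    {"claw":1,"x":0,"y":0,"z":0,"rx":0,"ry":0,"rz":0},
    {"claw":0.25,"x":0,"y":0,"z":0,"rx":0,"ry":0,"rz":0},
    {"claw":0.25,"x":0,"y":0,"z":0,"rx":0,"ry":0,"rz":0},
  ],
  force=20,
)

```text
t: 6.58
position: [0.5428, -0.2741, 0.0946]
tool_rot: [3.141, -0.0, 1.707]
force: [0.5, 0.6, 0.2]
opening: 0.0742
grip_force: 0.0
```

Call:
step_arm(
  rows=[
    {"claw":0.2,"x":0,"y":0,"z":0,"rx":0,"ry":0,"rz":0},
    {"claw":0.2,"x":0,"y":0,"z":0,"rx":0,"ry":0,"rz":0},
    {"claw":0.2,"x":0,"y":0,"z":0,"rx":0,"ry":0,"rz":0},
    {"claw":0.2,"x":0,"y":0,"z":0,"rx":0,"ry":0,"rz":0},
  ],
)

```text
t: 7.08
position: [0.5428, -0.2741, 0.0946]
tool_rot: [3.142, -0.0, 1.707]
force: [0.2, -0.7, 1.1]
opening: 0.0351
grip_force: 0.0
```

Call:
step_arm(
  rows=[
    {"claw":0.2,"x":0,"y":0,"z":0,"rx":0,"ry":0,"rz":0},
    {"claw":0.2,"x":0,"y":0,"z":0,"rx":0,"ry":0,"rz":0},
    {"claw":0.2,"x":0,"y":0,"z":-1,"rx":0,"ry":0,"rz":0},
    {"claw":0.2,"x":0,"y":0,"z":-1,"rx":0,"ry":0,"rz":0},
  ],
)

```text
t: 7.58
position: [0.5424, -0.2742, 0.1153]
tool_rot: [-3.141, -0.0, 1.707]
force: [-0.9, -0.5, -0.1]
opening: 0.0315
grip_force: 20.0
```

Call:
step_arm(
  rows=[
    {"claw":0.2,"x":0,"y":0,"z":-3,"rx":0,"ry":0,"rz":0},
    {"claw":0.2,"x":0,"y":0,"z":-3,"rx":0,"ry":0,"rz":0},
    {"claw":0.2,"x":0,"y":0,"z":-2,"rx":0,"ry":0,"rz":0},
  ],
)

```text
t: 7.95
position: [0.5429, -0.2746, 0.1967]
tool_rot: [3.14, 0.001, 1.706]
force: [1.1, 0.2, -0.8]
opening: 0.0315
grip_force: 20.0
```

```bash
python3 - <<'E'
from h import *
s=r.observe();print(s['position'],s['opening'])
d=cap("side");e=cap("wrist");save("s3.png",np.hstack([d["img"][150:270,200:300],cv2.resize(e["img"][180:300,156:356],(200,120))]),None,2.6)
E
```

```text
[ 0.54285725 -0.2745954   0.19674121] 0.03147869601408065
```

View pics/s3.png

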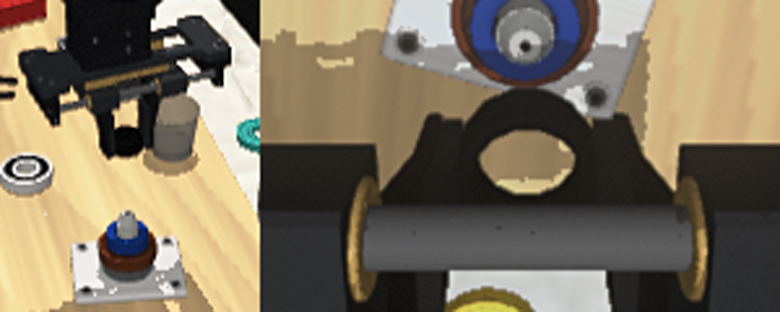

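Collar is held level and centred (crop (525,160)), and the spacer and rusty bearing stayed on the axle. Moving to tray spot (0.6394, 0.1008).

Call:
step_arm(
  rows=[
    {"claw":0.2,"x":4,"y":1.62,"z":0,"rx":0,"ry":0,"rz":0},
    {"claw":0.2,"x":4,"y":1.62,"z":0,"rx":0,"ry":0,"rz":0},
    {"claw":0.2,"x":4,"y":1.62,"z":0,"rx":0,"ry":0,"rz":0},
    {"claw":0.2,"x":4,"y":1.62,"z":0,"rx":0,"ry":0,"rz":0},
    {"claw":0.2,"x":4,"y":1.62,"z":0,"rx":0,"ry":0,"rz":0},
  ],
)

```text
t: 8.68
position: [0.5953, -0.0634, 0.1933]
tool_rot: [-3.14, -0.0, 1.707]
force: [0.7, 0.5, -1.4]
opening: 0.0316
grip_force: 20.0
```

Call:
step_arm(
  rows=[
    {"claw":0.2,"x":4,"y":1.62,"z":0,"rx":0,"ry":0,"rz":0},
    {"claw":0.2,"x":4,"y":1.62,"z":0,"rx":0,"ry":0,"rz":0},
    {"claw":0.2,"x":4,"y":1.62,"z":0,"rx":0,"ry":0,"rz":0},
    {"claw":0.2,"x":4,"y":1.62,"z":0,"rx":0,"ry":0,"rz":0},
    {"claw":0.2,"x":0,"y":0,"z":3,"rx":0,"ry":0,"rz":0},
  ],
)

```text
t: 9.3
position: [0.6395, 0.1086, 0.1646]
tool_rot: [3.139, -0.003, 1.714]
force: [0.3, -0.5, -1.1]
opening: 0.0316
grip_force: 20.0
```

Call:
step_arm(
  rows=[
    {"claw":0.2,"x":0,"y":0,"z":4,"rx":0,"ry":0,"rz":0},
    {"claw":0.2,"x":0,"y":0,"z":3,"rx":0,"ry":0,"rz":0},
    {"claw":0.2,"x":0,"y":0,"z":0,"rx":0,"ry":0,"rz":0},
  ],
)

```text
t: 9.68
position: [0.6354, 0.102, 0.0907]
tool_rot: [-3.134, 0.001, 1.707]
force: [0.3, 0.6, -0.5]
opening: 0.0319
grip_force: 20.0
```

```bash
python3 - <<'E'
from h import *
s=r.observe();print(s['position'],s['tool_rot'])
d=cap("scene");e=cap("side");np.save("sc_t.npy",d,allow_pickle=True)
save("s4.png",np.hstack([d["img"][130:220,190:280],e["img"][110:200,205:295]]),None,4)
E
```

```text
[0.6354049  0.10198192 0.09069468] [-3.13397815e+00  9.96639966e-04  1.70679070e+00]
```

View pics/s4.png

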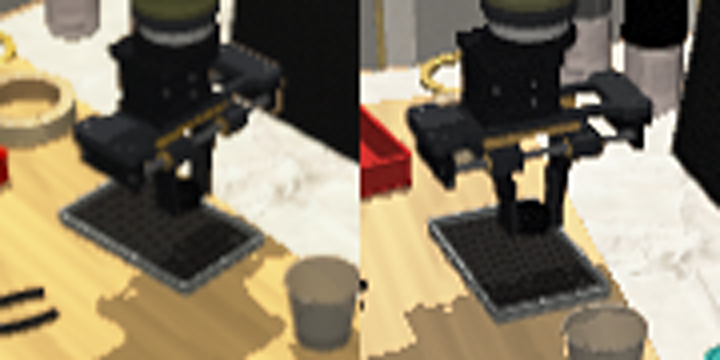

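```bash
python3 - <<'E'
from h import *
d=np.load("sc_t.npy",allow_pickle=True).item();e=np.load("side.npy",allow_pickle=True).item()
print(on(d,[(205.5,183.7),(236.7,202.5),(255.7,190)],.032).round(3),on(e,[(205+67/4,110+228/4),(205+140/4,110+320/4),(205+250/4,110+292/4)],.032).round(3))
c=np.array([.6345,.1385]);y=np.array([-.129,.992]);x=np.array([.992,.129])
for a,b in((-1,1),(-1,-1),(1,-1)):print((c+a*.052*x+b*.084*y).round(3))
E
```

```text
[[0.574 0.205 0.032]
 [0.594 0.04  0.032]
 [0.692 0.053 0.032]] [[0.567 0.194 0.032]
 [0.594 0.031 0.032]
 [0.693 0.049 0.032]]
[0.572 0.215]
[0.594 0.048]
[0.697 0.062]
```

Corners from the oblique views place the tray centre near (0.633, 0.133), so the present spot is well within it. Lowering.

Call:
step_arm(
  rows=[
    {"claw":0.2,"x":0,"y":0.2,"z":2.5,"rx":0,"ry":0,"rz":0},
    {"claw":0.2,"x":0,"y":0,"z":1.5,"rx":0,"ry":0,"rz":0},
    {"claw":0.2,"x":0,"y":0,"z":0.3,"rx":0,"ry":0,"rz":0},
    {"claw":0.2,"x":0,"y":0,"z":0.3,"rx":0,"ry":0,"rz":0},
    {"claw":0.2,"x":0,"y":0,"z":0,"rx":0,"ry":0,"rz":0},
  ],
)

```text
t: 10.4
position: [0.6408, 0.1027, 0.0492]
tool_rot: [3.141, -0.0, 1.707]
force: [-0.3, 0.2, 0.3]
opening: 0.0318
grip_force: 20.0
```

Call:
step_arm(
  rows=[
    {"claw":0.2,"x":0,"y":0,"z":0.3,"rx":0,"ry":0,"rz":0},
    {"claw":0.2,"x":0,"y":0,"z":0.2,"rx":0,"ry":0,"rz":0},
    {"claw":0.2,"x":0,"y":0,"z":0,"rx":0,"ry":0,"rz":0},
  ],
)

```text
t: 10.78
position: [0.6402, 0.1026, 0.0434]
tool_rot: [-3.141, -0.0, 1.707]
force: [-0.3, -0.7, -0.9]
opening: 0.0318
grip_force: 20.0
```

Call:
step_arm(
  rows=[
    {"claw":0.2,"x":0,"y":0,"z":0.1,"rx":0,"ry":0,"rz":0},
    {"claw":0.2,"x":0,"y":0,"z":0,"rx":0,"ry":0,"rz":0},
  ],
)

```text
t: 11.02
position: [0.6403, 0.1026, 0.0425]
tool_rot: [-3.142, -0.0, 1.707]
force: [-0.1, 0.4, -1.2]
opening: 0.0316
grip_force: 20.0
```

Call:
step_arm(
  rows=[
    {"claw":0.55,"x":0,"y":0,"z":0,"rx":0,"ry":0,"rz":0},
    {"claw":0.55,"x":0,"y":0,"z":0,"rx":0,"ry":0,"rz":0},
    {"claw":0.55,"x":0,"y":0,"z":0,"rx":0,"ry":0,"rz":0},
    {"claw":0.55,"x":0,"y":0,"z":-1,"rx":0,"ry":0,"rz":0},
    {"claw":0.55,"x":0,"y":0,"z":-2,"rx":0,"ry":0,"rz":0},
  ],
)

```text
t: 11.65
position: [0.6399, 0.1025, 0.073]
tool_rot: [-3.14, 0.0, 1.707]
force: [0.4, 0.2, -0.4]
opening: 0.0476
grip_force: 0.0
```

Call:
step_arm(
  rows=[
    {"claw":0.55,"x":0,"y":0,"z":-4,"rx":0,"ry":0,"rz":0},
    {"claw":0.7,"x":0,"y":0,"z":-4,"rx":0,"ry":0,"rz":0},
    {"claw":0.7,"x":-4,"y":-1,"z":-2.5,"rx":0,"ry":0,"rz":0},
    {"claw":0.7,"x":-4,"y":-1,"z":0,"rx":0,"ry":0,"rz":0},
    {"claw":0.7,"x":-2,"y":-0.5,"z":0,"rx":0,"ry":0,"rz":0},
  ],
)

```text
t: 12.28
position: [0.6294, -0.003, 0.1797]
tool_rot: [3.139, 0.0, 1.703]
force: [-1.2, -0.4, 0.2]
opening: 0.0604
grip_force: 0.0
```

Call:
step_arm(
  rows=[
    {"claw":0.7,"x":0,"y":0,"z":0,"rx":0,"ry":0,"rz":0},
    {"claw":0.7,"x":0,"y":0,"z":0,"rx":0,"ry":0,"rz":0},
  ],
)

```text
t: 12.52
position: [0.6292, 0.0027, 0.1772]
tool_rot: [-3.141, -0.002, 1.709]
force: [-0.5, 0.3, -0.5]
opening: 0.0608
grip_force: 0.0
```

```bash
python3 - <<'E'
from h import *
s=r.observe();print(s['position'],s['tool_rot'],s['t'])
c=cap("wrist");np.save("wt2.npy",c,allow_pickle=True);save("w5.png",c["img"],None,1.3)
E
```

```text
[0.62923711 0.00271361 0.17723714] [-3.14125821e+00 -1.53839887e-03  1.70927820e+00] 12.525
```

View pics/w5.png

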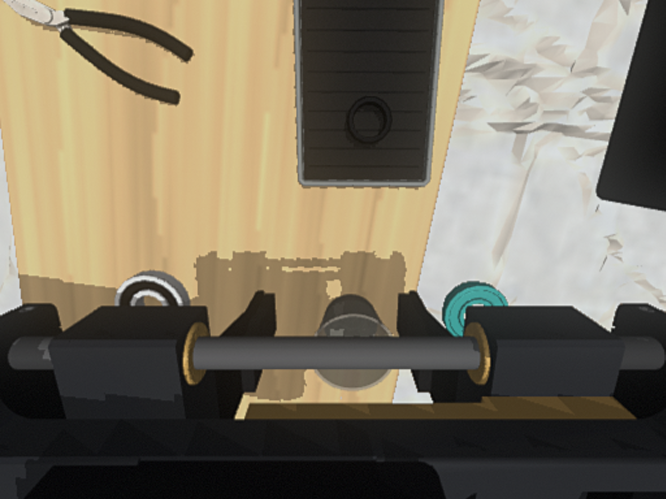

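Collar lies flat in the tray at picture (369,120), about 34 mm from the tray centre. Next, the spacer.

Call:
step_arm(
  rows=[
    {"claw":0.75,"x":-3.75,"y":-1.74,"z":0,"rx":0,"ry":0,"rz":0},
    {"claw":0.75,"x":-3.75,"y":-1.74,"z":0,"rx":0,"ry":0,"rz":0},
    {"claw":0.75,"x":-3.75,"y":-1.74,"z":0,"rx":0,"ry":0,"rz":0},
    {"claw":0.75,"x":-3.75,"y":-1.74,"z":0,"rx":0,"ry":0,"rz":0},
    {"claw":0.75,"x":-3.75,"y":-1.74,"z":0,"rx":0,"ry":0,"rz":0},
  ],
)

```text
t: 13.2
position: [0.5688, -0.1965, 0.1772]
tool_rot: [-3.141, -0.001, 1.71]
force: [0.4, -0.2, -0.8]
opening: 0.0654
grip_force: 0.0
```

Call:
step_arm(
  rows=[
    {"claw":0.75,"x":-3.75,"y":-1.74,"z":0,"rx":0,"ry":0,"rz":0},
    {"claw":0.75,"x":-3.75,"y":-1.74,"z":0,"rx":0,"ry":0,"rz":0},
    {"claw":0.75,"x":0,"y":0,"z":3.5,"rx":0,"ry":0,"rz":0},
    {"claw":0.75,"x":0,"y":0,"z":3.5,"rx":0,"ry":0,"rz":0},
    {"claw":0.75,"x":0,"y":0,"z":2.2,"rx":0,"ry":0,"rz":0},
  ],
)

```text
t: 13.82
position: [0.5444, -0.274, 0.0832]
tool_rot: [-3.14, -0.002, 1.71]
force: [0.5, -0.1, -0.1]
opening: 0.0652
grip_force: 0.0
```

Call:
step_arm(
  rows=[
    {"claw":0.75,"x":0,"y":0,"z":0,"rx":0,"ry":0,"rz":0},
    {"claw":0.75,"x":0,"y":0,"z":0,"rx":0,"ry":0,"rz":0},
    {"claw":0.75,"x":0,"y":0,"z":0,"rx":0,"ry":0,"rz":0},
  ],
)

```text
t: 14.2
position: [0.5452, -0.2765, 0.0869]
tool_rot: [3.14, 0.001, 1.707]
force: [0.3, -0.3, -1.2]
opening: 0.0652
grip_force: 0.0
```

Call:
step_arm(
  rows=[
    {"claw":0.75,"x":0.25,"y":-0.1,"z":0.5,"rx":0,"ry":0,"rz":0},
    {"claw":0.75,"x":0,"y":0,"z":0.3,"rx":0,"ry":0,"rz":0},
    {"claw":0.4,"x":0,"y":0,"z":0,"rx":0,"ry":0,"rz":0},
    {"claw":0.3,"x":0,"y":0,"z":0,"rx":0,"ry":0,"rz":0},
    {"claw":0.3,"x":0,"y":0,"z":0,"rx":0,"ry":0,"rz":0},
  ],
)

```text
t: 14.82
position: [0.5427, -0.2742, 0.0776]
tool_rot: [3.142, 0.0, 1.707]
force: [0.1, 0.3, 0.2]
opening: 0.0429
grip_force: 0.0
```

Call:
step_arm(
  rows=[
    {"claw":0.3,"x":0,"y":0,"z":0,"rx":0,"ry":0,"rz":0},
    {"claw":0.3,"x":0,"y":0,"z":0,"rx":0,"ry":0,"rz":0},
    {"claw":0.3,"x":0,"y":0,"z":0,"rx":0,"ry":0,"rz":0},
  ],
)

```text
t: 15.2
position: [0.543, -0.2741, 0.0776]
tool_rot: [3.141, 0.0, 1.707]
force: [0.7, 0.5, -0.6]
opening: 0.0411
grip_force: 20.0
```

Call:
step_arm(
  rows=[
    {"claw":0.3,"x":0,"y":0,"z":-2,"rx":0,"ry":0,"rz":0},
    {"claw":0.3,"x":0,"y":0,"z":-4,"rx":0,"ry":0,"rz":0},
    {"claw":0.3,"x":0,"y":0,"z":-4,"rx":0,"ry":0,"rz":0},
    {"claw":0.3,"x":0,"y":0,"z":-2,"rx":0,"ry":0,"rz":0},
    {"claw":0.3,"x":4.3,"y":1.44,"z":0,"rx":0,"ry":0,"rz":0},
  ],
)

```text
t: 15.82
position: [0.5502, -0.2343, 0.1997]
tool_rot: [3.14, 0.004, 1.699]
force: [1.5, 0.7, -1.9]
opening: 0.041
grip_force: 20.0
```

Call:
step_arm(
  rows=[
    {"claw":0.3,"x":4.3,"y":1.44,"z":0,"rx":0,"ry":0,"rz":0},
    {"claw":0.3,"x":4.3,"y":1.44,"z":0,"rx":0,"ry":0,"rz":0},
    {"claw":0.3,"x":4.3,"y":1.44,"z":0,"rx":0,"ry":0,"rz":0},
    {"claw":0.3,"x":4.3,"y":1.44,"z":0,"rx":0,"ry":0,"rz":0},
    {"claw":0.3,"x":4.3,"y":1.44,"z":0,"rx":0,"ry":0,"rz":0},
  ],
)

```text
t: 16.45
position: [0.5928, -0.0054, 0.1969]
tool_rot: [-3.14, -0.0, 1.707]
force: [0.7, -0.7, -1.6]
opening: 0.0404
grip_force: 20.0
```

Call:
step_arm(
  rows=[
    {"claw":0.3,"x":4.3,"y":1.44,"z":0,"rx":0,"ry":0,"rz":0},
    {"claw":0.3,"x":4.3,"y":1.44,"z":0,"rx":0,"ry":0,"rz":0},
    {"claw":0.3,"x":4.3,"y":1.44,"z":0,"rx":0,"ry":0,"rz":0},
    {"claw":0.3,"x":4.3,"y":1.44,"z":0,"rx":0,"ry":0,"rz":0},
    {"claw":0.3,"x":0,"y":0,"z":2,"rx":0,"ry":0,"rz":0},
  ],
)

```text
t: 17.08
position: [0.6271, 0.1777, 0.1774]
tool_rot: [3.14, -0.003, 1.715]
force: [-1.1, -0.9, -1.0]
opening: 0.0406
grip_force: 20.0
```

Call:
step_arm(
  rows=[
    {"claw":0.3,"x":0,"y":0,"z":4,"rx":0,"ry":0,"rz":0},
    {"claw":0.3,"x":0,"y":0,"z":4,"rx":0,"ry":0,"rz":0},
    {"claw":0.3,"x":0,"y":0,"z":2,"rx":0,"ry":0,"rz":0},
    {"claw":0.3,"x":0,"y":0,"z":0,"rx":0,"ry":0,"rz":0},
    {"claw":0.3,"x":0,"y":0,"z":0,"rx":0,"ry":0,"rz":0},
  ],
)

```text
t: 17.7
position: [0.6283, 0.1714, 0.0791]
tool_rot: [3.139, -0.0, 1.706]
force: [-0.0, 0.5, 0.3]
opening: 0.0409
grip_force: 20.0
```

Position (0.628, 0.171) as wanted. Lowering to 0.0415.

Call:
step_arm(
  rows=[
    {"claw":0.3,"x":0,"y":0,"z":2,"rx":0,"ry":0,"rz":0},
    {"claw":0.3,"x":0,"y":0,"z":1.2,"rx":0,"ry":0,"rz":0},
    {"claw":0.3,"x":0,"y":0,"z":0,"rx":0,"ry":0,"rz":0},
    {"claw":0.3,"x":0,"y":0,"z":0,"rx":0,"ry":0,"rz":0},
  ],
)

```text
t: 18.2
position: [0.6273, 0.1714, 0.0457]
tool_rot: [3.141, 0.0, 1.707]
force: [0.0, -1.3, -1.0]
opening: 0.0406
grip_force: 20.0
```

Call:
step_arm(
  rows=[
    {"claw":0.3,"x":0,"y":0,"z":0.4,"rx":0,"ry":0,"rz":0},
    {"claw":0.3,"x":0,"y":0,"z":0,"rx":0,"ry":0,"rz":0},
    {"claw":0.65,"x":0,"y":0,"z":0,"rx":0,"ry":0,"rz":0},
    {"claw":0.65,"x":0,"y":0,"z":0,"rx":0,"ry":0,"rz":0},
    {"claw":0.65,"x":0,"y":0,"z":0,"rx":0,"ry":0,"rz":0},
  ],
)

```text
t: 18.82
position: [0.6273, 0.1715, 0.0418]
tool_rot: [3.141, -0.0, 1.707]
force: [0.5, 0.4, -0.6]
opening: 0.0552
grip_force: 0.0
```

Call:
step_arm(
  rows=[
    {"claw":0.65,"x":0,"y":0,"z":-1,"rx":0,"ry":0,"rz":0},
    {"claw":0.65,"x":0,"y":0,"z":-3,"rx":0,"ry":0,"rz":0},
    {"claw":0.65,"x":0,"y":0,"z":-4,"rx":0,"ry":0,"rz":0},
    {"claw":0.65,"x":0,"y":0,"z":-4,"rx":0,"ry":0,"rz":0},
    {"claw":1,"x":-4,"y":-1.2,"z":-2,"rx":0,"ry":0,"rz":0},
  ],
)

```text
t: 19.45
position: [0.6218, 0.1345, 0.1849]
tool_rot: [3.137, -0.003, 1.714]
force: [0.5, -0.2, 0.0]
opening: 0.0607
grip_force: 0.0
```

Call:
step_arm(
  rows=[
    {"claw":1,"x":-4.3,"y":-1.4,"z":0,"rx":0,"ry":0,"rz":0},
    {"claw":1,"x":-4.3,"y":-1.4,"z":0,"rx":0,"ry":0,"rz":0},
    {"claw":1,"x":-4.3,"y":-1.4,"z":0,"rx":0,"ry":0,"rz":0},
    {"claw":1,"x":0,"y":0,"z":0,"rx":0,"ry":0,"rz":0},
    {"claw":1,"x":0,"y":0,"z":0,"rx":0,"ry":0,"rz":0},
  ],
)

```text
t: 20.08
position: [0.5968, -0.0026, 0.1822]
tool_rot: [3.14, -0.001, 1.707]
force: [1.1, 0.3, -0.8]
opening: 0.0868
grip_force: 0.0
```

```bash
python3 - <<'E'
from h import *
s=r.observe();print(s['position'],s['tool_rot'],s['t'])
c=cap("wrist");np.save("wt3.npy",c,allow_pickle=True);save("w6.png",c["img"],(60,0,460,240),2)
E
```

```text
[ 0.59683162 -0.00257953  0.18222422] [ 3.14037818e+00 -1.14392281e-03  1.70690776e+00] 20.075
```

View pics/w6.png

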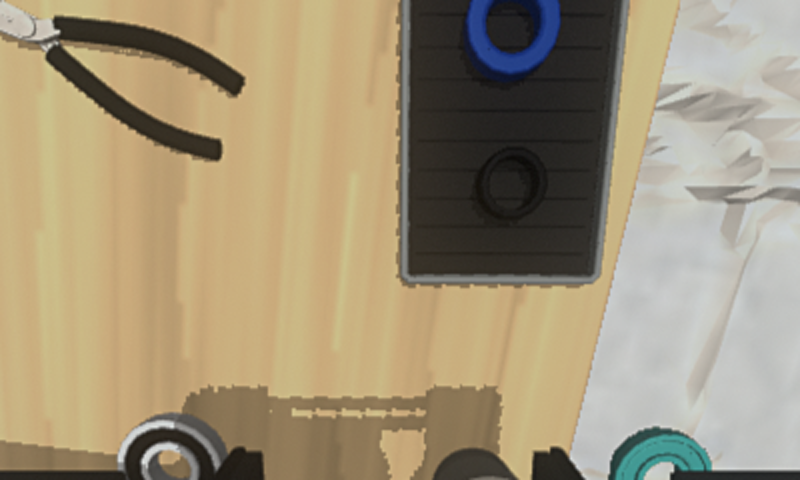

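Both parts lie flat in the tray: spacer at (512,30), collar at (512,183). Now the rusty bearing.

Call:
step_arm(
  rows=[
    {"claw":1,"x":-3.74,"y":-1.28,"z":0,"rx":0,"ry":0,"rz":0},
    {"claw":1,"x":-3.74,"y":-1.28,"z":0,"rx":0,"ry":0,"rz":0},
    {"claw":1,"x":-3.74,"y":-1.28,"z":0,"rx":0,"ry":0,"rz":0},
    {"claw":1,"x":-3.74,"y":-1.28,"z":0,"rx":0,"ry":0,"rz":0},
    {"claw":1,"x":-3.74,"y":-1.28,"z":0,"rx":0,"ry":0,"rz":0},
  ],
)

```text
t: 20.75
position: [0.5592, -0.1964, 0.1816]
tool_rot: [3.141, -0.0, 1.71]
force: [0.1, 0.8, 0.2]
opening: 0.0871
grip_force: 0.0
```

Call:
step_arm(
  rows=[
    {"claw":1,"x":-3.74,"y":-1.28,"z":0,"rx":0,"ry":0,"rz":0},
    {"claw":1,"x":-3.74,"y":-1.28,"z":0,"rx":0,"ry":0,"rz":0},
    {"claw":1,"x":0,"y":0,"z":4,"rx":0,"ry":0,"rz":0},
    {"claw":1,"x":0,"y":0,"z":3,"rx":0,"ry":0,"rz":0},
    {"claw":1,"x":0,"y":0,"z":1,"rx":0,"ry":0,"rz":0},
  ],
)

```text
t: 21.38
position: [0.5432, -0.2726, 0.0995]
tool_rot: [-3.139, -0.002, 1.709]
force: [-0.0, 0.4, 0.9]
opening: 0.087
grip_force: 0.0
```

Call:
step_arm(
  rows=[
    {"claw":1,"x":0,"y":0,"z":0,"rx":0,"ry":0,"rz":0},
    {"claw":1,"x":0,"y":0,"z":0,"rx":0,"ry":0,"rz":0},
    {"claw":1,"x":0,"y":0,"z":0,"rx":0,"ry":0,"rz":0},
  ],
)

```text
t: 21.75
position: [0.5441, -0.2751, 0.1029]
tool_rot: [3.139, 0.001, 1.707]
force: [-0.1, 1.6, 1.0]
opening: 0.0873
grip_force: 0.0
```

Call:
step_arm(
  rows=[
    {"claw":1,"x":0.1,"y":0,"z":2.5,"rx":0,"ry":0,"rz":0},
    {"claw":1,"x":0,"y":0,"z":1.3,"rx":0,"ry":0,"rz":0},
    {"claw":1,"x":0,"y":0,"z":0,"rx":0,"ry":0,"rz":0},
    {"claw":1,"x":0,"y":0,"z":0,"rx":0,"ry":0,"rz":0},
  ],
)

```text
t: 22.25
position: [0.5436, -0.2743, 0.0643]
tool_rot: [3.141, 0.001, 1.707]
force: [-0.5, -0.4, -0.5]
opening: 0.0873
grip_force: 0.0
```

Call:
step_arm(
  rows=[
    {"claw":1,"x":0,"y":0,"z":0.3,"rx":0,"ry":0,"rz":0},
    {"claw":0.7,"x":0,"y":0,"z":0,"rx":0,"ry":0,"rz":0},
    {"claw":0.5,"x":0,"y":0,"z":0,"rx":0,"ry":0,"rz":0},
    {"claw":0.5,"x":0,"y":0,"z":0,"rx":0,"ry":0,"rz":0},
    {"claw":0.5,"x":0,"y":0,"z":0,"rx":0,"ry":0,"rz":0},
  ],
  force=30,
)

```text
t: 22.88
position: [0.5432, -0.2739, 0.0606]
tool_rot: [3.141, 0.0, 1.707]
force: [0.1, 0.4, -0.3]
opening: 0.0592
grip_force: 30.0
```

Call:
step_arm(
  rows=[
    {"claw":0.5,"x":0,"y":0,"z":0,"rx":0,"ry":0,"rz":0},
    {"claw":0.5,"x":0,"y":0,"z":0,"rx":0,"ry":0,"rz":0},
    {"claw":0.5,"x":0,"y":0,"z":0,"rx":0,"ry":0,"rz":0},
  ],
)

```text
t: 23.25
position: [0.5432, -0.2738, 0.0606]
tool_rot: [3.141, -0.0, 1.707]
force: [-0.8, -0.7, 0.8]
opening: 0.0592
grip_force: 30.0
```

Call:
step_arm(
  rows=[
    {"claw":0.5,"x":0,"y":0,"z":-2,"rx":0,"ry":0,"rz":0},
    {"claw":0.5,"x":0,"y":0,"z":-4,"rx":0,"ry":0,"rz":0},
    {"claw":0.5,"x":0,"y":0,"z":-4,"rx":0,"ry":0,"rz":0},
    {"claw":0.5,"x":0,"y":0,"z":-4,"rx":0,"ry":0,"rz":0},
    {"claw":0.5,"x":4.1,"y":0.2,"z":0,"rx":0,"ry":0,"rz":0},
  ],
)

```text
t: 23.88
position: [0.5399, -0.2377, 0.205]
tool_rot: [3.136, 0.005, 1.7]
force: [-0.0, 0.5, -3.6]
opening: 0.0592
grip_force: 30.0
```

Call:
step_arm(
  rows=[
    {"claw":0.5,"x":4.1,"y":0.2,"z":0,"rx":0,"ry":0,"rz":0},
    {"claw":0.5,"x":4.1,"y":0.2,"z":0,"rx":0,"ry":0,"rz":0},
    {"claw":0.5,"x":4.1,"y":0.2,"z":0,"rx":0,"ry":0,"rz":0},
    {"claw":0.5,"x":4.1,"y":0.2,"z":0,"rx":0,"ry":0,"rz":0},
    {"claw":0.5,"x":4.1,"y":0.2,"z":0,"rx":0,"ry":0,"rz":0},
  ],
)

```text
t: 24.5
position: [0.5208, -0.0275, 0.201]
tool_rot: [-3.141, -0.0, 1.706]
force: [1.3, -0.8, -2.4]
opening: 0.0593
grip_force: 30.0
```

Call:
step_arm(
  rows=[
    {"claw":0.5,"x":4.1,"y":0.2,"z":0,"rx":0,"ry":0,"rz":0},
    {"claw":0.5,"x":4.1,"y":0.2,"z":0,"rx":0,"ry":0,"rz":0},
    {"claw":0.5,"x":4.1,"y":0.2,"z":0,"rx":0,"ry":0,"rz":0},
    {"claw":0.5,"x":4.1,"y":0.2,"z":0,"rx":0,"ry":0,"rz":0},
    {"claw":0.5,"x":4.1,"y":0.2,"z":0,"rx":0,"ry":0,"rz":0},
  ],
)

```text
t: 25.12
position: [0.5031, 0.1766, 0.201]
tool_rot: [-3.141, 0.0, 1.706]
force: [0.8, -0.7, -2.1]
opening: 0.0591
grip_force: 30.0
```

Call:
step_arm(
  rows=[
    {"claw":0.5,"x":4.1,"y":0.2,"z":0,"rx":0,"ry":0,"rz":0},
    {"claw":0.5,"x":4.1,"y":0.2,"z":0,"rx":0,"ry":0,"rz":0},
    {"claw":0.5,"x":4.1,"y":0.2,"z":0,"rx":0,"ry":0,"rz":0},
    {"claw":0.5,"x":3.8,"y":0.2,"z":0,"rx":0,"ry":0,"rz":0},
    {"claw":0.5,"x":0,"y":0,"z":3,"rx":0,"ry":0,"rz":0},
  ],
)

```text
t: 25.75
position: [0.4894, 0.3416, 0.1727]
tool_rot: [3.138, -0.004, 1.713]
force: [0.9, 0.2, -2.0]
opening: 0.0592
grip_force: 30.0
```

Call:
step_arm(
  rows=[
    {"claw":0.5,"x":0,"y":0,"z":4,"rx":0,"ry":0,"rz":0},
    {"claw":0.5,"x":0,"y":0,"z":2,"rx":0,"ry":0,"rz":0},
    {"claw":0.5,"x":0,"y":0,"z":0,"rx":0,"ry":0,"rz":0},
    {"claw":0.5,"x":0,"y":0,"z":0,"rx":0,"ry":0,"rz":0},
  ],
)

```text
t: 26.25
position: [0.4905, 0.3367, 0.1119]
tool_rot: [3.14, -0.001, 1.707]
force: [0.2, -0.3, -1.8]
opening: 0.0591
grip_force: 30.0
```

```bash
python3 - <<'E'
from h import *
s=r.observe();print(s['position'],s['tool_rot'],s['t'])
d=cap("scene");e=cap("side")
save("s5.png",np.hstack([d["img"][110:210,130:250],e["img"][80:180,150:270]]),None,3.3)
E
```

```text
[0.4904746  0.33669237 0.1118641 ] [ 3.14028243e+00 -5.54457949e-04  1.70654437e+00] 26.25
```

View pics/s5.png

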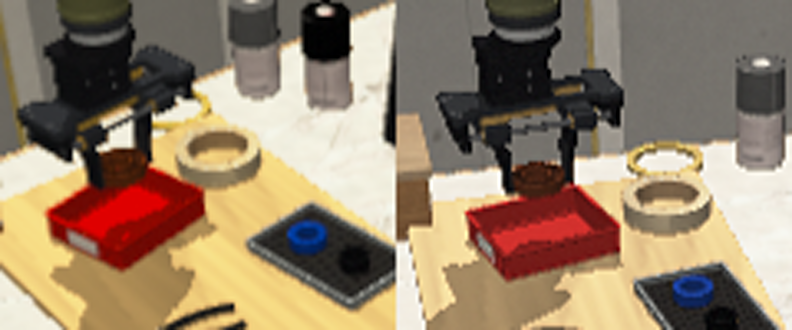

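```bash
python3 - <<'E'
from h import *
d=np.load("scene.npy",allow_pickle=True).item();e=np.load("side.npy",allow_pickle=True).item()
print(on(e,[(150+(x-396)/3.3,80+y/3.3) for x,y in((467,203),(505,243),(620,228),(577,187))],.052).round(3))
print(on(d,[(130+x/3.3,110+y/3.3) for x,y in((49,209),(122,248),(205,198))],.052).round(3))
c=np.array([.494,.339]);a=.23;x=np.array([np.cos(a),np.sin(a)]);y=np.array([-x[1],x[0]])
for i,j in((-1,1),(-1,-1),(1,-1),(1,1)):print((c+i*.069*x+j*.059*y).round(3))
E
```

```text
[[0.417 0.4   0.052]
 [0.446 0.292 0.052]
 [0.574 0.293 0.052]
 [0.546 0.406 0.052]]
[[0.423 0.386 0.052]
 [0.448 0.266 0.052]
 [0.572 0.287 0.052]]
[0.413 0.381]
[0.44  0.266]
[0.575 0.297]
[0.548 0.412]
```

Bin centre is confirmed near (0.495, 0.34). Lowering into it and releasing.

Call:
step_arm(
  rows=[
    {"claw":0.5,"x":0.3,"y":0.5,"z":3,"rx":0,"ry":0,"rz":0},
    {"claw":0.5,"x":0,"y":0,"z":2.5,"rx":0,"ry":0,"rz":0},
    {"claw":0.5,"x":0,"y":0,"z":1,"rx":0,"ry":0,"rz":0},
    {"claw":0.5,"x":0,"y":0,"z":0,"rx":0,"ry":0,"rz":0},
    {"claw":0.5,"x":0,"y":0,"z":0,"rx":0,"ry":0,"rz":0},
  ],
)

```text
t: 26.98
position: [0.4953, 0.3408, 0.047]
tool_rot: [3.139, -0.001, 1.707]
force: [0.1, 0.0, -1.7]
opening: 0.0589
grip_force: 30.0
```

Call:
step_arm(
  rows=[
    {"claw":0.5,"x":0,"y":0,"z":0.5,"rx":0,"ry":0,"rz":0},
    {"claw":0.5,"x":0,"y":0,"z":0,"rx":0,"ry":0,"rz":0},
    {"claw":0.85,"x":0,"y":0,"z":0,"rx":0,"ry":0,"rz":0},
    {"claw":0.85,"x":0,"y":0,"z":0,"rx":0,"ry":0,"rz":0},
    {"claw":0.85,"x":0,"y":0,"z":0,"rx":0,"ry":0,"rz":0},
  ],
)

```text
t: 27.6
position: [0.4947, 0.3404, 0.0409]
tool_rot: [3.141, -0.0, 1.707]
force: [0.8, 0.1, 0.3]
opening: 0.0731
grip_force: 0.0
```

Call:
step_arm(
  rows=[
    {"claw":0.85,"x":0,"y":0,"z":-1,"rx":0,"ry":0,"rz":0},
    {"claw":0.85,"x":0,"y":0,"z":-3,"rx":0,"ry":0,"rz":0},
    {"claw":0.85,"x":0,"y":0,"z":-4,"rx":0,"ry":0,"rz":0},
    {"claw":1,"x":0,"y":0,"z":-4,"rx":0,"ry":0,"rz":0},
    {"claw":1,"x":0,"y":0,"z":-4,"rx":0,"ry":0,"rz":0},
  ],
)

```text
t: 28.22
position: [0.4945, 0.3402, 0.2029]
tool_rot: [3.141, -0.001, 1.707]
force: [0.0, 0.1, 0.3]
opening: 0.0841
grip_force: 0.0
```

Call:
step_arm(
  rows=[
    {"claw":1,"x":-4,"y":-0.6,"z":0,"rx":0,"ry":0,"rz":0},
    {"claw":1,"x":-4,"y":-0.6,"z":0,"rx":0,"ry":0,"rz":0},
    {"claw":1,"x":-4,"y":-0.6,"z":0,"rx":0,"ry":0,"rz":0},
    {"claw":1,"x":-4,"y":-0.6,"z":0,"rx":0,"ry":0,"rz":0},
    {"claw":1,"x":-4,"y":-0.6,"z":0,"rx":0,"ry":0,"rz":0},
  ],
)

```text
t: 28.85
position: [0.4919, 0.1366, 0.2015]
tool_rot: [3.14, -0.001, 1.707]
force: [0.4, 0.3, 0.6]
opening: 0.0864
grip_force: 0.0
```

Call:
step_arm(
  rows=[
    {"claw":1,"x":-4,"y":-0.6,"z":0,"rx":0,"ry":0,"rz":0},
    {"claw":1,"x":-4,"y":-0.6,"z":0,"rx":0,"ry":0,"rz":0},
    {"claw":1,"x":-4,"y":-0.6,"z":0,"rx":0,"ry":0,"rz":0},
    {"claw":1,"x":-4,"y":-0.6,"z":0,"rx":0,"ry":0,"rz":0},
    {"claw":1,"x":-4,"y":-0.6,"z":0,"rx":0,"ry":0,"rz":0},
  ],
)

```text
t: 29.48
position: [0.4893, -0.0656, 0.2015]
tool_rot: [3.14, -0.001, 1.707]
force: [0.5, 1.3, 0.3]
opening: 0.087
grip_force: 0.0
```

Call:
step_arm(
  rows=[
    {"claw":1,"x":-4,"y":-0.6,"z":0,"rx":0,"ry":0,"rz":0},
    {"claw":1,"x":-4,"y":-0.6,"z":0,"rx":0,"ry":0,"rz":0},
    {"claw":1,"x":-4,"y":-0.6,"z":0,"rx":0,"ry":0,"rz":0},
    {"claw":1,"x":0,"y":0,"z":0,"rx":0,"ry":0,"rz":0},
    {"claw":1,"x":0,"y":0,"z":0,"rx":0,"ry":0,"rz":0},
  ],
)

```text
t: 30.1
position: [0.4878, -0.185, 0.2009]
tool_rot: [3.141, -0.001, 1.707]
force: [1.2, 0.3, 0.1]
opening: 0.087
grip_force: 0.0
```

```bash
python3 - <<'E'
from h import *
s=r.observe();print(s['position'],s['tool_rot'],s['t'])
c=cap("wrist");np.save("wn.npy",c,allow_pickle=True)
d=cap("scene")
save("w7.png",np.hstack([cv2.resize(c["img"],None,fx=.9,fy=.9),cv2.resize(d["img"][140:270,130:310],(478,345))]),None,.85)
E
```

```text
[ 0.48778679 -0.18497239  0.20091356] [ 3.14086011e+00 -8.50799505e-04  1.70681321e+00] 30.1Traceback (most recent call last):
  File "<stdin>", line 5, in <module>
    return _nx.concatenate(arrs, 1, dtype=dtype, casting=casting)
           ~~~~~~~~~~~~~~~^^^^^^^^^^^^^^^^^^^^^^^^^^^^^^^^^^^^^^^
ValueError: all the input array dimensions except for the concatenation axis must match exactly, but along dimension 0, the array at index 0 has size 346 and the array at index 1 has size 345
```

Few views are left, so I'll measure numerically.

```bash
python3 - <<'E'
from h import *
c=np.load("wn.npy",allow_pickle=True).item();h=c["hsv"].astype(int)
p=proj(c,[[.472,-.087,.034]])[0];print("expect",p)
u,v=p.astype(int);w=55;m=np.zeros((384,512),bool);m[max(0,v-w):v+w,u-w:u+w]=1
def rep(c,b,z,n):
    (x,y),rr=cv2.minEnclosingCircle(on(c,b,z)[:,:2].astype(np.float32));e=cv2.fitEllipse(b);print(n,round(x,4),round(y,4),round(rr,4),on(c,e[0],z)[0].round(4),np.round(e[1],1))
for nm,mk,z in(("grey",(h[...,1]<60),.034),("bright",(h[...,1]<60)&(h[...,2]>110),.034),("seal",(h[...,2]<70),.034)):
    for b in blobs(mk&m)[:2]:rep(c,b,z,nm)
for n in("scene","side"):
    d=cap(n);g=d["hsv"].astype(int)
    q=proj(d,[[.495,.34,.037]])[0];a,b_=q.astype(int);mm=np.zeros((384,512),bool);mm[b_-25:b_+25,a-30:a+30]=1
    for b in blobs(mm&(g[...,0]<14)&(g[...,1]>90)&(g[...,2]<110)&(d["img"][...,1]>15),15)[:2]:rep(d,b,.037,n+" rust")
E
```

```text
expect [255.730068    92.04802843]
grey 0.4729 -0.0791 0.031 [ 0.4727 -0.0783  0.034 ] [56.8 61.3]
bright 0.4729 -0.0791 0.031 [ 0.4727 -0.0782  0.034 ] [56.8 61.2]
seal 0.4727 -0.0789 0.0261 [ 0.4727 -0.0784  0.034 ] [47.6 51.3]
scene rust 0.4902 0.3348 0.0354 [0.4924 0.3335 0.037 ] [10.2 14.7]
side rust 0.4957 0.362 0.0492 [0.4879 0.3507 0.037 ] [ 8.  13.3]
```

New bearing at (0.4728, −0.0787), with matching radius 31 mm. Fetching it.

Call:
step_arm(
  rows=[
    {"claw":1,"x":4,"y":0,"z":0,"rx":0,"ry":0,"rz":0},
    {"claw":1,"x":4,"y":-0.1,"z":0,"rx":0,"ry":0,"rz":0},
    {"claw":1,"x":2.7,"y":0,"z":1,"rx":0,"ry":0,"rz":0},
    {"claw":1,"x":0,"y":0,"z":4,"rx":0,"ry":0,"rz":0},
    {"claw":1,"x":0,"y":0,"z":4,"rx":0,"ry":0,"rz":0},
  ],
)

```text
t: 30.92
position: [0.4727, -0.078, 0.1101]
tool_rot: [3.14, -0.001, 1.71]
force: [-0.3, 1.1, -0.2]
opening: 0.087
grip_force: 0.0
```

Call:
step_arm(
  rows=[
    {"claw":1,"x":0,"y":0,"z":2.5,"rx":0,"ry":0,"rz":0},
    {"claw":1,"x":0,"y":0,"z":0,"rx":0,"ry":0,"rz":0},
    {"claw":1,"x":0,"y":0,"z":0,"rx":0,"ry":0,"rz":0},
    {"claw":1,"x":0,"y":0,"z":0,"rx":0,"ry":0,"rz":0},
  ],
)

```text
t: 31.42
position: [0.4732, -0.0795, 0.0869]
tool_rot: [3.139, -0.0, 1.707]
force: [0.4, 0.0, -1.3]
opening: 0.0865
grip_force: 0.0
```

Call:
step_arm(
  rows=[
    {"claw":1,"x":0.1,"y":0,"z":2.5,"rx":0,"ry":0,"rz":0},
    {"claw":1,"x":0,"y":0,"z":2,"rx":0,"ry":0,"rz":0},
    {"claw":1,"x":0,"y":0,"z":0,"rx":0,"ry":0,"rz":0},
    {"claw":1,"x":0,"y":0,"z":0,"rx":0,"ry":0,"rz":0},
  ],
)

```text
t: 31.92
position: [0.4729, -0.0787, 0.0417]
tool_rot: [3.14, 0.0, 1.707]
force: [-0.3, 0.4, 0.3]
opening: 0.087
grip_force: 0.0
```

Call:
step_arm(
  rows=[
    {"claw":1,"x":0,"y":0,"z":0.4,"rx":0,"ry":0,"rz":0},
    {"claw":0.7,"x":0,"y":0,"z":0,"rx":0,"ry":0,"rz":0},
    {"claw":0.5,"x":0,"y":0,"z":0,"rx":0,"ry":0,"rz":0},
    {"claw":0.5,"x":0,"y":0,"z":0,"rx":0,"ry":0,"rz":0},
    {"claw":0.5,"x":0,"y":0,"z":0,"rx":0,"ry":0,"rz":0},
  ],
)

```text
t: 32.55
position: [0.4721, -0.0787, 0.0366]
tool_rot: [3.141, -0.0, 1.707]
force: [0.4, -0.6, -0.7]
opening: 0.0582
grip_force: 30.0
```

Call:
step_arm(
  rows=[
    {"claw":0.5,"x":0,"y":0,"z":0,"rx":0,"ry":0,"rz":0},
    {"claw":0.5,"x":0,"y":0,"z":0,"rx":0,"ry":0,"rz":0},
    {"claw":0.5,"x":0,"y":0,"z":0,"rx":0,"ry":0,"rz":0},
  ],
)

```text
t: 32.92
position: [0.4721, -0.0787, 0.0366]
tool_rot: [3.141, -0.0, 1.707]
force: [0.8, 1.2, 1.6]
opening: 0.0583
grip_force: 30.0
```

Call:
step_arm(
  rows=[
    {"claw":0.5,"x":0,"y":0,"z":-2,"rx":0,"ry":0,"rz":0},
    {"claw":0.5,"x":0,"y":0,"z":-4,"rx":0,"ry":0,"rz":0},
    {"claw":0.5,"x":0,"y":0,"z":-4,"rx":0,"ry":0,"rz":0},
    {"claw":0.5,"x":0,"y":0,"z":-2,"rx":0,"ry":0,"rz":0},
    {"claw":0.5,"x":0,"y":0,"z":0,"rx":0,"ry":0,"rz":0},
  ],
)

```text
t: 33.55
position: [0.4728, -0.0787, 0.1575]
tool_rot: [3.139, -0.0, 1.707]
force: [0.3, -1.2, -2.7]
opening: 0.0579
grip_force: 30.0
```

Call:
step_arm(
  rows=[
    {"claw":0.5,"x":-4.06,"y":0.89,"z":0,"rx":0,"ry":0,"rz":0},
    {"claw":0.5,"x":-4.06,"y":0.89,"z":0,"rx":0,"ry":0,"rz":0},
    {"claw":0.5,"x":-4.06,"y":0.89,"z":0,"rx":0,"ry":0,"rz":0},
    {"claw":0.5,"x":-4.06,"y":0.89,"z":0,"rx":0,"ry":0,"rz":0},
    {"claw":0.5,"x":-4.06,"y":0.89,"z":0,"rx":0,"ry":0,"rz":0},
  ],
)

```text
t: 34.17
position: [0.5431, -0.2744, 0.1542]
tool_rot: [-3.139, -0.001, 1.707]
force: [-0.7, 0.5, -2.4]
opening: 0.0578
grip_force: 30.0
```

Call:
step_arm(
  rows=[
    {"claw":0.5,"x":0,"y":0,"z":0,"rx":0,"ry":0,"rz":0},
    {"claw":0.5,"x":0,"y":0,"z":1.5,"rx":0,"ry":0,"rz":0},
    {"claw":0.5,"x":0,"y":0,"z":0.5,"rx":0,"ry":0,"rz":0},
    {"claw":0.5,"x":0,"y":0,"z":0,"rx":0,"ry":0,"rz":0},
    {"claw":0.5,"x":0,"y":0,"z":0,"rx":0,"ry":0,"rz":0},
  ],
)

```text
t: 34.8
position: [0.5439, -0.2732, 0.1368]
tool_rot: [3.141, -0.0, 1.708]
force: [0.3, -0.0, -1.8]
opening: 0.058
grip_force: 30.0
```

Call:
step_arm(
  rows=[
    {"claw":0.5,"x":-0.1,"y":0,"z":1.5,"rx":0,"ry":0,"rz":0},
    {"claw":0.5,"x":0,"y":0,"z":1,"rx":0,"ry":0,"rz":0},
    {"claw":0.5,"x":0,"y":0,"z":0.5,"rx":0,"ry":0,"rz":0},
    {"claw":0.5,"x":0,"y":0,"z":0.5,"rx":0,"ry":0,"rz":0},
    {"claw":0.5,"x":0,"y":0,"z":0,"rx":0,"ry":0,"rz":0},
  ],
)

```text
t: 35.42
position: [0.5436, -0.2744, 0.1011]
tool_rot: [-3.141, -0.001, 1.707]
force: [-0.4, 0.9, -2.4]
opening: 0.0579
grip_force: 30.0
```

Call:
step_arm(
  rows=[
    {"claw":0.5,"x":0,"y":0,"z":0.8,"rx":0,"ry":0,"rz":0},
    {"claw":0.5,"x":0,"y":0,"z":0.8,"rx":0,"ry":0,"rz":0},
    {"claw":0.5,"x":0,"y":0,"z":0.8,"rx":0,"ry":0,"rz":0},
    {"claw":0.5,"x":0,"y":0,"z":0.8,"rx":0,"ry":0,"rz":0},
    {"claw":0.5,"x":0,"y":0,"z":0,"rx":0,"ry":0,"rz":0},
  ],
)

```text
t: 36.05
position: [0.5435, -0.2744, 0.0685]
tool_rot: [-3.141, -0.0, 1.707]
force: [-1.0, 2.7, -4.3]
opening: 0.0582
grip_force: 30.0
```

Call:
step_arm(
  rows=[
    {"claw":0.5,"x":0,"y":0,"z":0.3,"rx":0,"ry":0,"rz":0},
    {"claw":0.5,"x":0,"y":0,"z":0.2,"rx":0,"ry":0,"rz":0},
    {"claw":0.5,"x":0,"y":0,"z":0,"rx":0,"ry":0,"rz":0},
  ],
)

```text
t: 36.42
position: [0.5437, -0.2744, 0.0644]
tool_rot: [-3.141, -0.001, 1.707]
force: [-1.4, 3.4, -2.3]
opening: 0.0578
grip_force: 30.0
```

Call:
step_arm(
  rows=[
    {"claw":0.5,"x":0,"y":0,"z":0.1,"rx":0,"ry":0,"rz":0},
    {"claw":0.5,"x":0,"y":0,"z":0,"rx":0,"ry":0,"rz":0},
  ],
)

```text
t: 36.67
position: [0.5437, -0.2744, 0.0636]
tool_rot: [-3.142, -0.001, 1.707]
force: [-2.7, 3.1, 0.5]
opening: 0.0577
grip_force: 30.0
```

Call:
step_arm(
  rows=[
    {"claw":0.9,"x":0,"y":0,"z":0,"rx":0,"ry":0,"rz":0},
    {"claw":0.9,"x":0,"y":0,"z":0,"rx":0,"ry":0,"rz":0},
    {"claw":0.9,"x":0,"y":0,"z":0,"rx":0,"ry":0,"rz":0},
    {"claw":0.9,"x":0,"y":0,"z":0,"rx":0,"ry":0,"rz":0},
  ],
)

```text
t: 37.17
position: [0.5439, -0.2753, 0.0638]
tool_rot: [3.141, 0.001, 1.706]
force: [0.5, 0.1, -0.3]
opening: 0.0777
grip_force: 0.0
```

Call:
step_arm(
  rows=[
    {"claw":0.9,"x":0,"y":0,"z":-2,"rx":0,"ry":0,"rz":0},
    {"claw":0.9,"x":0,"y":0,"z":-4,"rx":0,"ry":0,"rz":0},
    {"claw":0.9,"x":0,"y":0,"z":-4,"rx":0,"ry":0,"rz":0},
    {"claw":0.9,"x":-4,"y":0,"z":-3,"rx":0,"ry":0,"rz":0},
    {"claw":0.9,"x":-4,"y":0,"z":-1,"rx":0,"ry":0,"rz":0},
  ],
)

```text
t: 37.8
position: [0.5563, -0.3553, 0.2081]
tool_rot: [3.136, 0.003, 1.709]
force: [-0.4, -0.4, -0.0]
opening: 0.0788
grip_force: 0.0
```

Call:
step_arm(
  rows=[
    {"claw":0.9,"x":0,"y":0,"z":0,"rx":0,"ry":0,"rz":0},
    {"claw":0.9,"x":0,"y":0,"z":0,"rx":0,"ry":0,"rz":0},
  ],
)

```text
t: 38.05
position: [0.5546, -0.3537, 0.2041]
tool_rot: [3.141, -0.0, 1.707]
force: [-0.1, 0.5, -0.2]
opening: 0.0783
grip_force: 0.0
```

```bash
python3 - <<'E'
from h import *
s=r.observe();print(s['position'],s['tool_rot'],s['t'])
w=cap("wrist");a=cap("scene");b=cap("side")
def crop(c,k,f):
    u,v=proj(c,[[.5438,-.274,.06]])[0].astype(int);print(u,v);return cv2.resize(c["img"][max(0,v-k):v+k,u-k:u+k],(380,380),interpolation=cv2.INTER_CUBIC)
u=np.hstack([crop(w,60,1),crop(b,30,1)]);save("chk.png",u)
np.save("wchk.npy",w,allow_pickle=True)
# bearing in the wrist view: dark seal outer circle at z=.060
p=proj(w,[[.5438,-.274,.06]])[0].astype(int);V=w["hsv"][...,2].astype(int)
m=np.zeros(V.shape,bool);m[max(0,p[1]-45):p[1]+45,p[0]-45:p[0]+45]=1
for bb in blobs((V<75)&m)[:3]:
    (x,y),rr=cv2.minEnclosingCircle(on(w,bb,.06)[:,:2].astype(np.float32));print("seal",round(x,4),round(y,4),round(rr,4),len(bb))
E
```

```text
[ 0.55459181 -0.35370609  0.20406184] [ 3.14109746e+00 -4.46093836e-04  1.70657174e+00] 38.05
258 110
248 243
seal 0.5439 -0.2743 0.0259 145
```

View pics/chk.png

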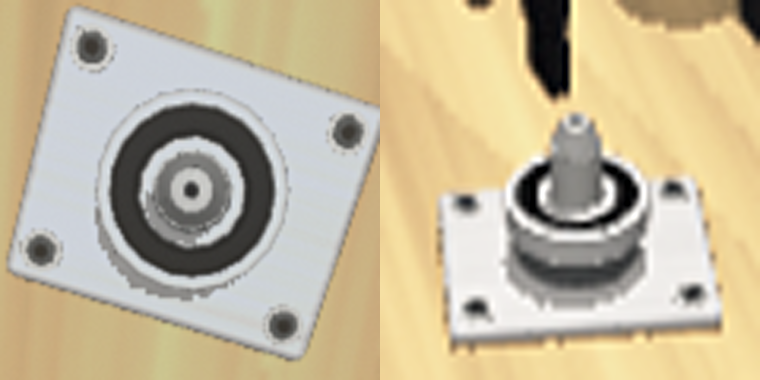

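The new bearing is seated, level and centred (crop (190,190) and (577,190); seal circle 25.9 mm at (0.5439, −0.2743)). Next the spacer at TCP (0.6273, 0.1714).

Call:
step_arm(
  rows=[
    {"claw":0.65,"x":3.93,"y":1.1,"z":0,"rx":0,"ry":0,"rz":0},
    {"claw":0.65,"x":3.93,"y":1.1,"z":0,"rx":0,"ry":0,"rz":0},
    {"claw":0.65,"x":3.93,"y":1.1,"z":0,"rx":0,"ry":0,"rz":0},
    {"claw":0.65,"x":3.93,"y":1.1,"z":0,"rx":0,"ry":0,"rz":0},
    {"claw":0.65,"x":3.93,"y":1.1,"z":0,"rx":0,"ry":0,"rz":0},
  ],
)

```text
t: 38.83
position: [0.5824, -0.1493, 0.2035]
tool_rot: [-3.142, -0.001, 1.709]
force: [-0.5, -0.3, 0.1]
opening: 0.0564
grip_force: 0.0
```

Call:
step_arm(
  rows=[
    {"claw":0.65,"x":3.93,"y":1.1,"z":0,"rx":0,"ry":0,"rz":0},
    {"claw":0.65,"x":3.93,"y":1.1,"z":0,"rx":0,"ry":0,"rz":0},
    {"claw":0.65,"x":3.93,"y":1.1,"z":0,"rx":0,"ry":0,"rz":0},
    {"claw":0.65,"x":3.93,"y":1.1,"z":0,"rx":0,"ry":0,"rz":0},
    {"claw":0.65,"x":3.93,"y":1.1,"z":0,"rx":0,"ry":0,"rz":0},
  ],
)

```text
t: 39.45
position: [0.6098, 0.0528, 0.2035]
tool_rot: [-3.141, -0.001, 1.709]
force: [0.2, -0.1, 0.3]
opening: 0.0567
grip_force: 0.0
```

Call:
step_arm(
  rows=[
    {"claw":0.65,"x":3.93,"y":1.1,"z":0,"rx":0,"ry":0,"rz":0},
    {"claw":0.65,"x":3.93,"y":1.1,"z":0,"rx":0,"ry":0,"rz":0},
    {"claw":0.65,"x":3.93,"y":1.1,"z":0,"rx":0,"ry":0,"rz":0},
    {"claw":0.65,"x":0,"y":0,"z":4,"rx":0,"ry":0,"rz":0},
    {"claw":0.65,"x":0,"y":0,"z":4,"rx":0,"ry":0,"rz":0},
  ],
)

```text
t: 40.08
position: [0.6265, 0.1738, 0.1228]
tool_rot: [3.141, -0.001, 1.71]
force: [1.0, -1.1, 0.6]
opening: 0.0567
grip_force: 0.0
```

Call:
step_arm(
  rows=[
    {"claw":0.65,"x":0,"y":0,"z":1.5,"rx":0,"ry":0,"rz":0},
    {"claw":0.65,"x":0,"y":0,"z":0,"rx":0,"ry":0,"rz":0},
    {"claw":0.65,"x":0,"y":0,"z":0,"rx":0,"ry":0,"rz":0},
    {"claw":0.65,"x":0,"y":0,"z":0,"rx":0,"ry":0,"rz":0},
  ],
)

```text
t: 40.58
position: [0.6281, 0.1717, 0.1104]
tool_rot: [3.139, -0.001, 1.707]
force: [-0.4, 0.2, -0.0]
opening: 0.0563
grip_force: 0.0
```

Call:
step_arm(
  rows=[
    {"claw":0.65,"x":0,"y":-0.1,"z":3,"rx":0,"ry":0,"rz":0},
    {"claw":0.65,"x":0,"y":0,"z":2.5,"rx":0,"ry":0,"rz":0},
    {"claw":0.65,"x":0,"y":0,"z":0.7,"rx":0,"ry":0,"rz":0},
    {"claw":0.65,"x":0,"y":0,"z":0,"rx":0,"ry":0,"rz":0},
    {"claw":0.65,"x":0,"y":0,"z":0,"rx":0,"ry":0,"rz":0},
  ],
)

```text
t: 41.2
position: [0.6271, 0.1716, 0.048]
tool_rot: [3.139, -0.001, 1.707]
force: [1.1, -0.2, 0.6]
opening: 0.0567
grip_force: 0.0
```

Call:
step_arm(
  rows=[
    {"claw":0.65,"x":0,"y":0,"z":0.6,"rx":0,"ry":0,"rz":0},
    {"claw":0.65,"x":0,"y":0,"z":0,"rx":0,"ry":0,"rz":0},
    {"claw":0.3,"x":0,"y":0,"z":0,"rx":0,"ry":0,"rz":0},
    {"claw":0.3,"x":0,"y":0,"z":0,"rx":0,"ry":0,"rz":0},
    {"claw":0.3,"x":0,"y":0,"z":0,"rx":0,"ry":0,"rz":0},
  ],
  force=20,
)

```text
t: 41.82
position: [0.626, 0.1714, 0.0406]
tool_rot: [3.141, -0.0, 1.707]
force: [-0.7, -0.2, 0.3]
opening: 0.0413
grip_force: 20.0
```

Call:
step_arm(
  rows=[
    {"claw":0.3,"x":0,"y":0,"z":0,"rx":0,"ry":0,"rz":0},
    {"claw":0.3,"x":0,"y":0,"z":0,"rx":0,"ry":0,"rz":0},
    {"claw":0.3,"x":0,"y":0,"z":0,"rx":0,"ry":0,"rz":0},
  ],
)

```text
t: 42.2
position: [0.626, 0.1714, 0.0406]
tool_rot: [3.142, -0.0, 1.707]
force: [0.0, -0.4, -0.3]
opening: 0.0408
grip_force: 20.0
```

Call:
step_arm(
  rows=[
    {"claw":0.3,"x":0,"y":0,"z":-2,"rx":0,"ry":0,"rz":0},
    {"claw":0.3,"x":0,"y":0,"z":-4,"rx":0,"ry":0,"rz":0},
    {"claw":0.3,"x":0,"y":0,"z":-4,"rx":0,"ry":0,"rz":0},
    {"claw":0.3,"x":0,"y":0,"z":-3,"rx":0,"ry":0,"rz":0},
    {"claw":0.3,"x":-4.3,"y":-1.42,"z":0,"rx":0,"ry":0,"rz":0},
  ],
)

```text
t: 42.82
position: [0.6199, 0.1316, 0.1749]
tool_rot: [3.134, -0.003, 1.714]
force: [0.9, -1.0, -2.0]
opening: 0.0406
grip_force: 20.0
```

Call:
step_arm(
  rows=[
    {"claw":0.3,"x":-4.3,"y":-1.42,"z":0,"rx":0,"ry":0,"rz":0},
    {"claw":0.3,"x":-4.3,"y":-1.42,"z":0,"rx":0,"ry":0,"rz":0},
    {"claw":0.3,"x":-4.3,"y":-1.42,"z":0,"rx":0,"ry":0,"rz":0},
    {"claw":0.3,"x":-4.3,"y":-1.42,"z":0,"rx":0,"ry":0,"rz":0},
    {"claw":0.3,"x":-4.3,"y":-1.42,"z":0,"rx":0,"ry":0,"rz":0},
  ],
)

```text
t: 43.45
position: [0.5764, -0.0974, 0.1721]
tool_rot: [3.14, -0.0, 1.706]
force: [0.6, -0.4, -0.1]
opening: 0.0408
grip_force: 20.0
```

Call:
step_arm(
  rows=[
    {"claw":0.3,"x":-4.3,"y":-1.42,"z":0,"rx":0,"ry":0,"rz":0},
    {"claw":0.3,"x":-4.3,"y":-1.42,"z":0,"rx":0,"ry":0,"rz":0},
    {"claw":0.3,"x":-4.3,"y":-1.42,"z":0,"rx":0,"ry":0,"rz":0},
    {"claw":0.3,"x":-4.3,"y":-1.42,"z":0,"rx":0,"ry":0,"rz":0},
    {"claw":0.3,"x":0,"y":0,"z":0,"rx":0,"ry":0,"rz":0},
  ],
)

```text
t: 44.08
position: [0.5414, -0.2795, 0.1724]
tool_rot: [3.141, 0.003, 1.699]
force: [-0.5, 0.7, -1.1]
opening: 0.0406
grip_force: 20.0
```

Call:
step_arm(
  rows=[
    {"claw":0.3,"x":0,"y":0,"z":2,"rx":0,"ry":0,"rz":0},
    {"claw":0.3,"x":0,"y":0,"z":1,"rx":0,"ry":0,"rz":0},
    {"claw":0.3,"x":0,"y":0,"z":0,"rx":0,"ry":0,"rz":0},
    {"claw":0.3,"x":0,"y":0,"z":0,"rx":0,"ry":0,"rz":0},
  ],
)

```text
t: 44.58
position: [0.544, -0.2732, 0.1406]
tool_rot: [3.142, -0.0, 1.708]
force: [-0.7, 0.1, -0.7]
opening: 0.0405
grip_force: 20.0
```

Call:
step_arm(
  rows=[
    {"claw":0.3,"x":-0.1,"y":-0.1,"z":1.5,"rx":0,"ry":0,"rz":0},
    {"claw":0.3,"x":0,"y":0,"z":0.8,"rx":0,"ry":0,"rz":0},
    {"claw":0.3,"x":0,"y":0,"z":0.6,"rx":0,"ry":0,"rz":0},
    {"claw":0.3,"x":0,"y":0,"z":0.6,"rx":0,"ry":0,"rz":0},
    {"claw":0.3,"x":0,"y":0,"z":0,"rx":0,"ry":0,"rz":0},
  ],
)

```text
t: 45.2
position: [0.5427, -0.2748, 0.1051]
tool_rot: [-3.141, -0.0, 1.707]
force: [0.2, -0.2, -1.1]
opening: 0.0406
grip_force: 20.0
```

Call:
step_arm(
  rows=[
    {"claw":0.3,"x":0,"y":0,"z":0.6,"rx":0,"ry":0,"rz":0},
    {"claw":0.3,"x":0,"y":0,"z":0.6,"rx":0,"ry":0,"rz":0},
    {"claw":0.3,"x":0,"y":0,"z":0,"rx":0,"ry":0,"rz":0},
  ],
)

```text
t: 45.58
position: [0.543, -0.2742, 0.0929]
tool_rot: [3.142, -0.001, 1.707]
force: [1.2, 2.3, -2.1]
opening: 0.0407
grip_force: 20.0
```

Call:
step_arm(
  rows=[
    {"claw":0.3,"x":0,"y":0,"z":0.6,"rx":0,"ry":0,"rz":0},
    {"claw":0.3,"x":0,"y":0,"z":0.5,"rx":0,"ry":0,"rz":0},
    {"claw":0.3,"x":0,"y":0,"z":0.2,"rx":0,"ry":0,"rz":0},
    {"claw":0.3,"x":0,"y":0,"z":0,"rx":0,"ry":0,"rz":0},
  ],
)

```text
t: 46.08
position: [0.5432, -0.2742, 0.0802]
tool_rot: [3.141, -0.001, 1.707]
force: [2.9, 3.8, -1.7]
opening: 0.0407
grip_force: 20.0
```

Call:
step_arm(
  rows=[
    {"claw":0.3,"x":0,"y":0,"z":0.2,"rx":0,"ry":0,"rz":0},
    {"claw":0.3,"x":0,"y":0,"z":0,"rx":0,"ry":0,"rz":0},
    {"claw":0.6,"x":0,"y":0,"z":0,"rx":0,"ry":0,"rz":0},
    {"claw":0.7,"x":0,"y":0,"z":0,"rx":0,"ry":0,"rz":0},
    {"claw":0.7,"x":0,"y":0,"z":0,"rx":0,"ry":0,"rz":0},
  ],
)

```text
t: 46.7
position: [0.5422, -0.2762, 0.0786]
tool_rot: [-3.141, 0.001, 1.706]
force: [0.4, -0.1, 0.5]
opening: 0.0587
grip_force: 0.0
```

Call:
step_arm(
  rows=[
    {"claw":0.7,"x":0,"y":0,"z":-2,"rx":0,"ry":0,"rz":0},
    {"claw":0.7,"x":0,"y":0,"z":-4,"rx":0,"ry":0,"rz":0},
    {"claw":0.7,"x":0,"y":0,"z":-4,"rx":0,"ry":0,"rz":0},
    {"claw":0.55,"x":-4,"y":0,"z":-2,"rx":0,"ry":0,"rz":0},
    {"claw":0.55,"x":-4,"y":0,"z":0,"rx":0,"ry":0,"rz":0},
  ],
)

```text
t: 47.32
position: [0.5554, -0.3557, 0.2029]
tool_rot: [3.136, 0.003, 1.709]
force: [0.9, -0.1, -1.3]
opening: 0.0506
grip_force: 0.0
```

Call:
step_arm(
  rows=[
    {"claw":0.55,"x":0,"y":0,"z":0,"rx":0,"ry":0,"rz":0},
    {"claw":0.55,"x":0,"y":0,"z":0,"rx":0,"ry":0,"rz":0},
  ],
)

```text
t: 47.58
position: [0.5536, -0.3539, 0.1991]
tool_rot: [3.141, -0.0, 1.707]
force: [-0.7, 0.3, 0.5]
opening: 0.0477
grip_force: 0.0
```

```bash
python3 - <<'E'
from h import *
s=r.observe();print(s['position'],s['tool_rot'],s['t'])
w=cap("wrist");h=w["hsv"].astype(int)
for b in blobs((h[...,0]>105)&(h[...,0]<130)&(h[...,1]>120))[:1]:
    (x,y),rr=cv2.minEnclosingCircle(on(w,b,.076)[:,:2].astype(np.float32));print("spacer",round(x,4),round(y,4),round(rr,4))
for n in("scene","side"):
    for lab,d in(("start",np.load(n+".npy",allow_pickle=True).item()),("now",cap(n))):
        g=d["hsv"].astype(int);p=proj(d,[[.5438,-.274,.068]])[0].astype(int);m=np.zeros(g.shape[:2],bool);m[p[1]-25:p[1]+25,p[0]-20:p[0]+20]=1
        b=blobs((g[...,0]>105)&(g[...,0]<130)&(g[...,1]>120)&m)[0];print(n,lab,b.min(0),b.max(0))
E
```

```text
[ 0.55361237 -0.35390384  0.19911111] [ 3.14116307e+00 -4.93377051e-04  1.70658088e+00] 47.575
spacer 0.5438 -0.2739 0.0216
scene start [280 245] [294 255]
scene now [280 244] [294 256]
side start [241 236] [256 247]
side now [241 235] [256 248]
```

Spacer is home at the same pixel rows as at the start. Now the collar at TCP (0.640, 0.1026).

Call:
step_arm(
  rows=[
    {"claw":0.55,"x":4,"y":1.34,"z":0,"rx":0,"ry":0,"rz":0},
    {"claw":0.55,"x":4,"y":1.34,"z":0,"rx":0,"ry":0,"rz":0},
    {"claw":0.55,"x":4,"y":1.34,"z":0,"rx":0,"ry":0,"rz":0},
    {"claw":0.55,"x":4,"y":1.34,"z":0,"rx":0,"ry":0,"rz":0},
    {"claw":0.55,"x":4,"y":1.34,"z":0,"rx":0,"ry":0,"rz":0},
  ],
)

```text
t: 48.35
position: [0.593, -0.1443, 0.1987]
tool_rot: [3.141, -0.001, 1.709]
force: [0.2, -0.1, -0.6]
opening: 0.0478
grip_force: 0.0
```

Call:
step_arm(
  rows=[
    {"claw":0.55,"x":4,"y":1.34,"z":0,"rx":0,"ry":0,"rz":0},
    {"claw":0.55,"x":4,"y":1.34,"z":0,"rx":0,"ry":0,"rz":0},
    {"claw":0.55,"x":4,"y":1.34,"z":0,"rx":0,"ry":0,"rz":0},
    {"claw":0.55,"x":4,"y":1.34,"z":0,"rx":0,"ry":0,"rz":0},
    {"claw":0.55,"x":4,"y":1.34,"z":0,"rx":0,"ry":0,"rz":0},
  ],
)

```text
t: 48.98
position: [0.6318, 0.0628, 0.1988]
tool_rot: [3.141, -0.001, 1.709]
force: [0.9, 0.8, 0.1]
opening: 0.0478
grip_force: 0.0
```

Call:
step_arm(
  rows=[
    {"claw":0.55,"x":4,"y":1.34,"z":0,"rx":0,"ry":0,"rz":0},
    {"claw":0.55,"x":0,"y":0,"z":4,"rx":0,"ry":0,"rz":0},
    {"claw":0.55,"x":0,"y":0,"z":4,"rx":0,"ry":0,"rz":0},
    {"claw":0.55,"x":0,"y":0,"z":1,"rx":0,"ry":0,"rz":0},
    {"claw":0.55,"x":0,"y":0,"z":0,"rx":0,"ry":0,"rz":0},
  ],
)

```text
t: 49.6
position: [0.6398, 0.1021, 0.1088]
tool_rot: [-3.141, -0.0, 1.707]
force: [-0.1, -0.0, -0.2]
opening: 0.0478
grip_force: 0.0
```

Call:
step_arm(
  rows=[
    {"claw":0.55,"x":0,"y":0,"z":0,"rx":0,"ry":0,"rz":0},
    {"claw":0.55,"x":0,"y":0,"z":0,"rx":0,"ry":0,"rz":0},
  ],
)

```text
t: 49.85
position: [0.641, 0.1017, 0.1103]
tool_rot: [3.139, -0.001, 1.707]
force: [-0.1, 0.2, 1.3]
opening: 0.0477
grip_force: 0.0
```

Call:
step_arm(
  rows=[
    {"claw":0.55,"x":0.1,"y":0,"z":3,"rx":0,"ry":0,"rz":0},
    {"claw":0.55,"x":0,"y":0,"z":2.5,"rx":0,"ry":0,"rz":0},
    {"claw":0.55,"x":0,"y":0,"z":0.7,"rx":0,"ry":0,"rz":0},
    {"claw":0.55,"x":0,"y":0,"z":0,"rx":0,"ry":0,"rz":0},
    {"claw":0.55,"x":0,"y":0,"z":0,"rx":0,"ry":0,"rz":0},
  ],
)

```text
t: 50.48
position: [0.6409, 0.1027, 0.048]
tool_rot: [3.139, -0.0, 1.707]
force: [0.5, 0.1, -0.1]
opening: 0.048
grip_force: 0.0
```

Call:
step_arm(
  rows=[
    {"claw":0.55,"x":0,"y":0,"z":0.5,"rx":0,"ry":0,"rz":0},
    {"claw":0.55,"x":0,"y":0,"z":0,"rx":0,"ry":0,"rz":0},
    {"claw":0.2,"x":0,"y":0,"z":0,"rx":0,"ry":0,"rz":0},
    {"claw":0.2,"x":0,"y":0,"z":0,"rx":0,"ry":0,"rz":0},
    {"claw":0.2,"x":0,"y":0,"z":0,"rx":0,"ry":0,"rz":0},
  ],
)

```text
t: 51.1
position: [0.6399, 0.1027, 0.0417]
tool_rot: [3.141, -0.0, 1.707]
force: [-0.1, -0.1, 0.5]
opening: 0.0316
grip_force: 20.0
```

Call:
step_arm(
  rows=[
    {"claw":0.2,"x":0,"y":0,"z":0,"rx":0,"ry":0,"rz":0},
    {"claw":0.2,"x":0,"y":0,"z":0,"rx":0,"ry":0,"rz":0},
    {"claw":0.2,"x":0,"y":0,"z":0,"rx":0,"ry":0,"rz":0},
  ],
)

```text
t: 51.48
position: [0.64, 0.1027, 0.0417]
tool_rot: [3.141, -0.0, 1.707]
force: [0.6, -0.3, 0.2]
opening: 0.0318
grip_force: 20.0
```

Call:
step_arm(
  rows=[
    {"claw":0.2,"x":0,"y":0,"z":-2,"rx":0,"ry":0,"rz":0},
    {"claw":0.2,"x":0,"y":0,"z":-4,"rx":0,"ry":0,"rz":0},
    {"claw":0.2,"x":0,"y":0,"z":-4,"rx":0,"ry":0,"rz":0},
    {"claw":0.2,"x":0,"y":0,"z":-3,"rx":0,"ry":0,"rz":0},
    {"claw":0.2,"x":-4,"y":-1.63,"z":0,"rx":0,"ry":0,"rz":0},
  ],
)

```text
t: 52.1
position: [0.6316, 0.065, 0.1758]
tool_rot: [3.134, -0.002, 1.714]
force: [0.1, 0.0, -0.5]
opening: 0.0317
grip_force: 20.0
```

Call:
step_arm(
  rows=[
    {"claw":0.2,"x":-4,"y":-1.63,"z":0,"rx":0,"ry":0,"rz":0},
    {"claw":0.2,"x":-4,"y":-1.63,"z":0,"rx":0,"ry":0,"rz":0},
    {"claw":0.2,"x":-4,"y":-1.63,"z":0,"rx":0,"ry":0,"rz":0},
    {"claw":0.2,"x":-4,"y":-1.63,"z":0,"rx":0,"ry":0,"rz":0},
    {"claw":0.2,"x":-4,"y":-1.63,"z":0,"rx":0,"ry":0,"rz":0},
  ],
)

```text
t: 52.72
position: [0.5752, -0.15, 0.173]
tool_rot: [3.14, -0.0, 1.707]
force: [1.4, -0.2, -0.4]
opening: 0.0315
grip_force: 20.0
```

Call:
step_arm(
  rows=[
    {"claw":0.2,"x":-4,"y":-1.63,"z":0,"rx":0,"ry":0,"rz":0},
    {"claw":0.2,"x":-4,"y":-1.63,"z":0,"rx":0,"ry":0,"rz":0},
    {"claw":0.2,"x":-4,"y":-1.63,"z":0,"rx":0,"ry":0,"rz":0},
    {"claw":0.2,"x":0,"y":0,"z":0,"rx":0,"ry":0,"rz":0},
    {"claw":0.2,"x":0,"y":0,"z":1.5,"rx":0,"ry":0,"rz":0},
  ],
)

```text
t: 53.35
position: [0.5445, -0.274, 0.1578]
tool_rot: [3.138, 0.0, 1.707]
force: [0.4, -0.0, -0.2]
opening: 0.0313
grip_force: 20.0
```

Call:
step_arm(
  rows=[
    {"claw":0.2,"x":0,"y":0,"z":1,"rx":0,"ry":0,"rz":0},
    {"claw":0.2,"x":0,"y":0,"z":0,"rx":0,"ry":0,"rz":0},
    {"claw":0.2,"x":0,"y":0,"z":0,"rx":0,"ry":0,"rz":0},
  ],
)

```text
t: 53.72
position: [0.5436, -0.2733, 0.1465]
tool_rot: [-3.141, -0.0, 1.708]
force: [0.6, -0.4, -0.6]
opening: 0.0318
grip_force: 20.0
```

Call:
step_arm(
  rows=[
    {"claw":0.2,"x":-0.1,"y":-0.1,"z":1.5,"rx":0,"ry":0,"rz":0},
    {"claw":0.2,"x":0,"y":0,"z":0.8,"rx":0,"ry":0,"rz":0},
    {"claw":0.2,"x":0,"y":0,"z":0.6,"rx":0,"ry":0,"rz":0},
    {"claw":0.2,"x":0,"y":0,"z":0.6,"rx":0,"ry":0,"rz":0},
    {"claw":0.2,"x":0,"y":0,"z":0,"rx":0,"ry":0,"rz":0},
  ],
)

```text
t: 54.35
position: [0.5422, -0.275, 0.111]
tool_rot: [-3.141, -0.0, 1.707]
force: [0.2, -0.6, -0.8]
opening: 0.0316
grip_force: 20.0
```

Call:
step_arm(
  rows=[
    {"claw":0.2,"x":0,"y":0,"z":0.6,"rx":0,"ry":0,"rz":0},
    {"claw":0.2,"x":0,"y":0,"z":0.5,"rx":0,"ry":0,"rz":0},
    {"claw":0.2,"x":0,"y":0,"z":0,"rx":0,"ry":0,"rz":0},
    {"claw":0.2,"x":0,"y":0,"z":0,"rx":0,"ry":0,"rz":0},
  ],
)

```text
t: 54.85
position: [0.5429, -0.2743, 0.1003]
tool_rot: [3.141, -0.001, 1.707]
force: [2.5, 1.6, -2.8]
opening: 0.0318
grip_force: 20.0
```

Call:
step_arm(
  rows=[
    {"claw":0.2,"x":0,"y":0,"z":0.3,"rx":0,"ry":0,"rz":0},
    {"claw":0.2,"x":0,"y":0,"z":0.2,"rx":0,"ry":0,"rz":0},
    {"claw":0.2,"x":0,"y":0,"z":0,"rx":0,"ry":0,"rz":0},
  ],
)

```text
t: 55.22
position: [0.5431, -0.2744, 0.0956]
tool_rot: [3.141, -0.001, 1.707]
force: [4.1, 4.0, -0.3]
opening: 0.0313
grip_force: 20.0
```

Call:
step_arm(
  rows=[
    {"claw":0.5,"x":0,"y":0,"z":0,"rx":0,"ry":0,"rz":0},
    {"claw":0.6,"x":0,"y":0,"z":0,"rx":0,"ry":0,"rz":0},
    {"claw":0.6,"x":0,"y":0,"z":0,"rx":0,"ry":0,"rz":0},
    {"claw":0.6,"x":0,"y":0,"z":-1,"rx":0,"ry":0,"rz":0},
    {"claw":0.6,"x":0,"y":0,"z":-4,"rx":0,"ry":0,"rz":0},
  ],
)

```text
t: 55.85
position: [0.5409, -0.2744, 0.1445]
tool_rot: [-3.137, -0.002, 1.706]
force: [0.7, 0.3, 0.0]
opening: 0.052
grip_force: 0.0
```

Call:
step_arm(
  rows=[
    {"claw":0.6,"x":0,"y":0,"z":-4,"rx":0,"ry":0,"rz":0},
    {"claw":0.6,"x":-4,"y":0,"z":-2,"rx":0,"ry":0,"rz":0},
    {"claw":0.6,"x":-4,"y":0,"z":0,"rx":0,"ry":0,"rz":0},
    {"claw":0.6,"x":0,"y":0,"z":0,"rx":0,"ry":0,"rz":0},
    {"claw":0.6,"x":0,"y":0,"z":0,"rx":0,"ry":0,"rz":0},
  ],
)

```text
t: 56.48
position: [0.5532, -0.3539, 0.2055]
tool_rot: [-3.141, -0.001, 1.707]
force: [-0.4, 0.3, -0.4]
opening: 0.0522
grip_force: 0.0
```

```bash
python3 - <<'E'
from h import *
s=r.observe();print(s['position'],s['force'],s['t'])
w=cap("wrist");h=w["hsv"].astype(int)
b=blobs((h[...,0]>105)&(h[...,0]<130)&(h[...,1]>120))[0]
(x,y),rr=cv2.minEnclosingCircle(on(w,b,.076)[:,:2].astype(np.float32));print("spacer",round(x,4),round(y,4),round(rr,4))
p=proj(w,[[.5438,-.274,.094]])[0].astype(int);V=h[...,2];m=np.zeros(V.shape,bool);m[p[1]-24:p[1]+24,p[0]-24:p[0]+24]=1
for z in(.094,):
  for b in blobs((V<60)&(h[...,1]<120)&m)[:2]:
    (x,y),rr=cv2.minEnclosingCircle(on(w,b,z)[:,:2].astype(np.float32));print("collar",round(x,4),round(y,4),round(rr,4))
for n in("scene","side"):
    for lab,d in(("start",np.load(n+".npy",allow_pickle=True).item()),("now",cap(n))):
        g=d["hsv"].astype(int);p=proj(d,[[.5438,-.274,.09]])[0].astype(int);m=np.zeros(g.shape[:2],bool);m[p[1]-10:p[1]+9,p[0]-12:p[0]+12]=1
        b=blobs((g[...,2]<50)&m,10)[0];q=blobs((g[...,0]>105)&(g[...,0]<130)&(g[...,1]>120)&(np.abs(np.arange(512)-p[0])<25)&(np.abs(np.arange(384)-p[1])<30)[:,None])[0]
        print(n,lab,"collar",b.min(0),b.max(0),"spacer",q.min(0),q.max(0))
E
```

```text
[ 0.55320377 -0.35385108  0.20554693] [-0.36889321  0.26654302 -0.35149003] 56.475
spacer 0.5439 -0.2739 0.0215
collar 0.5433 -0.2745 0.0164
collar 0.5372 -0.2744 0.0209
scene start collar [283 240] [292 250] spacer [280 245] [294 255]
scene now collar [283 241] [292 250] spacer [280 245] [294 256]
side start collar [243 230] [254 241] spacer [241 236] [256 247]
side now collar [243 230] [254 241] spacer [241 237] [256 248]
```

Collar and spacer occupy the same pixels as at the start. Handing in.

```bash
python3 -c "
from station import r
print(r.sign_off())"
```

```text
the job is handed in; nothing more can be done
None
```

I handed the job in at about 57 s on the robot's clock. The new bearing, spacer and collar are back on the axle, and camera measurements show each one seated. The rusty bearing was released inside the scrap bin, but I confirmed where it lies only roughly from the pictures. The sign-off gave no verdict.

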